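# Square up the boards and hold the bin lid at its balance point

### The arm

A 6-joint arm with a two-finger parallel gripper is mounted at the origin on the work surface. World frame = base frame: x ahead of the robot, y to its left, z up, the work surface at z = 0. Lengths are in m, angles in rad, forces in N, time in s.
With the tool pointing down it reaches from about 0.325 to 0.9 m from the base axis. Payload 3.5 kg.
Tool frame: the origin (TCP) lies between the finger pads; the fingertips stand 11 mm ahead of it and the grasp point (between the pads) lies 8 mm behind it (env.tip_reach is the distance from the TCP to the fingertips, in m); x points along the fingers, y is the direction in which the jaws open and shut, and the axes are right-handed (so a half turn about x gives the same grasp; the last joint's range is limited). The gripper opens to 85 mm and grips with 20 to 120 N. Pads are 22 mm wide; open, the fingers measure 114 mm over their backs; the gripper's body (76 mm by 85 mm) begins 54 mm behind the grasp point. The pads swing forward as they close: fully open they stand 13 mm farther back than shut.
Start: joints at [-0.103, 0.276, -0.026, 1.268, 0, 1.467], TCP at [0.625, -0, 0.205] pointing down, gripper open.
Joint ranges: [-3.12, 3.12], [-0.85, 1.88], [-1.08, 1.24], [-1.95, 2.15], [-1.57, 1.53], [-3.14, 3.14]. Speed limits (rad/s): [2.57, 2.57, 3.14, 3.14, 3.14, 3.14].

### API

Orientations are given as a 3x3 rotation matrix whose columns are the frame's x, y, z axes.
In Python, from cell import env gives the robot as it stands.
- The arm moves only by the tool drive_tool, never from a script. Its argument "moves" is a list of rows, each a list of 5 numbers: the shift along the tool's x, y, z in mm, then the turn about the tool's x in degrees, then the opening, from 0 (shut) to 1 (fully open). In form: [[tx, ty, tz, roll, hand], ...]. A call has 1 to 12 rows; each row is the pose to reach, as a shift and turn from the pose measured when the call began, along the tool's axes at that moment; what a row does not reach only later rows make up. A row lasts 1/8 s, in which the tool goes at most 62.5 mm and 10.7 degrees, less where a joint would pass 70% of its speed; a pose out of reach is approached as far as the arm can. A call with a gripper value outside its range is refused whole. The fingers move at their own pace and stop on an object; "squeeze" is the grip in N (left out, the last holds). Time passes only in rows, so rows that repeat a pose let the fingers close. It gives the time, the measured TCP pose, the force and the opening at its end, in the units of the state.
- env.get_state(): the state, without advancing time (a new reading comes with each control period).
- env.capture(name): name is "scene" or "side" or "wrist"; returns a dict with "image" (420x560x3 uint8, blue, green, red), "K" (3x3 intrinsics, pixels), "position" and "rotation" of the camera in the world; the wrist camera has in their place "tool_from_camera" (4x4, takes a point from camera to tool coordinates, whose origin is the TCP and whose axes are the tool frame's). Camera axes: x right, y up, looking along -z (the intrinsics and any distortion apply to the point x, -y, -z); pixel columns grow to the right and rows downward; lengths in m; the calibration is good to about 2 mm. A picture is of the moment at which its call begins: read the wrist's pose just before it. There is no depth.
- env.finish_job(): hands the job in, once; it reports no verdict.
The state is a dict: "t": time; "q": joint angles; "qvel": joint speeds; "tau": joint torques, N m; "position": TCP position; "orientation": TCP orientation; "contact_force": force on the tool from outside, world axes, zero at the start; "ft_torque": the same for the moment, N m; "opening": finger opening in m.
Only numpy, scipy, OpenCV 4.12 (cv2) and the standard library are available. Lean on these libraries where they do the work, as an engineer would, in place of code of your own. Each camera call takes 0.05 s, during which the arm holds its last target.

### The job

Square the three small wooden boards up into one neat pile on the rubber mat, then swing the lid of the white bin up by its handle to its balance point, where it wants to fall neither shut nor back, and finish while holding it still there, so that I can put the pile in with both hands. Do not let the lid drop or go over backwards, and leave the bottles, the glass and the bowl where they stand.

Things in the scene. Friction and masses are not known exactly. Their poses are not given: they have to be found in the camera images.
- board_a_center (a point): one of three identical flat pale-wood serving boards, 130 (own x) x 56 (own y) x 16 mm (z), about 85 g, with a small dark dot near one end of its top; starts lying flat on the mat, apart from the other two. This point is the board's centre, 8 mm above its underside; x runs along its length, z up. Either way round counts the same.
- board_b_center (a point): one of three identical flat pale-wood serving boards, 130 (own x) x 56 (own y) x 16 mm (z), about 85 g, with a small dark dot near one end of its top; starts lying flat on the mat, apart from the other two. This point is the board's centre, 8 mm above its underside; x runs along its length, z up. Either way round counts the same.
- board_c_center (a point): one of three identical flat pale-wood serving boards, 130 (own x) x 56 (own y) x 16 mm (z), about 85 g, with a small dark dot near one end of its top; starts lying flat on the mat, apart from the other two. This point is the board's centre, 8 mm above its underside; x runs along its length, z up. Either way round counts the same.
- mat: black rubber bar mat, fixed, 310 (own x) x 280 (own y) x 4 mm thick; origin at the centre of its underside on the work surface. The boards' pile is made on it, wherever convenient.
- bin: white enamelled counter bin, fixed, 180 deep (own x) x 260 wide (own y), body 85 mm high, 127 mm high with its lid shut; it has no lock. Origin at the centre of its underside; own -x is its front, +x its back, where the hinge is. Some boards are already inside.
- lid (a joint): angle of the bin's lid: 0 shut (as it starts), growing as the front edge rises, limit 2.3. The lid (about 0.5 kg, a cap 40 mm deep, 188 mm from hinge to front edge, 268 mm wide) swings freely. It balances at 1.29 (74 degrees), its flat top still leaning 16 degrees short of upright: below that it falls shut, above it falls back towards the bottles.
- lid_handle (a point): middle of the lid's handle: a level round steel bar, 12 mm in diameter, 130 mm long, parallel to the bin's y, held off the lid's front edge by two arms 110 mm apart. 36 mm are clear between bar and lid: fingers fit on both sides from above if opened only 25 to 40 mm. The bar may turn between the fingers as the lid swings.
- lid_hinge (a point): middle of the hinge line, parallel to the bin's y, 92 mm behind the bin's centre, 87 mm above the work surface. The handle bar lies 231 mm from it: 230 mm in front and 20 mm above it when shut (107 mm above the work surface), 44 mm in front and 227 mm above it when the lid balances.
- swing_bottle: clear glass swing-top bottle with a white stopper, 240 mm tall, 76 mm in diameter, standing behind the bin; origin at the centre of its foot. To be left alone.
- mixer_bottle: small green glass bottle, 175 mm tall, 58 mm in diameter, standing behind the bin; origin at the centre of its foot. To be left alone.
- tumbler: drinking glass, 95 mm tall, 80 mm across, standing beyond the mat; origin at the centre of its foot. To be left alone.
- bowl: small white bowl, 35 mm high, 84 mm across, standing beyond the mat; origin at the centre of its foot. To be left alone.
There are look-alikes about, which are no part of the job. Leave any yellow look-alike of the part that bears board_c_center alone. Leave any purple look-alike of the part that bears board_a_center alone.

How it is judged:
On the way, in this order (a step that is already met when the one before it is completed fails the run):
1. the three boards lie in one square pile on the mat, the lid still shut (horizontal distance between board_a_center and board_b_center below 0.008 m and horizontal distance between each of board_b_center, board_a_center and board_c_center below 0.008 m and angle between the x axis of board_a_center and the x axis of board_b_center, either way round below 0.1 rad and angle between the x axis of each of board_b_center, board_a_center and the x axis of board_c_center, either way round below 0.1 rad and angle between each of board_a_center, board_b_center, board_c_center's own z axis and vertical below 0.06 rad and height (world z) of each of board_a_center, board_b_center, board_c_center below 0.049 m and x of board_a_center in the frame of mat between -0.14 and 0.14 m and y of board_a_center in the frame of mat between -0.13 and 0.13 m and value of joint lid below 0.05 rad), for 0.3 s.
2. the lid is held still at its balance point by its handle (value of joint lid between 1.19 and 1.39 rad and velocity of joint lid between -0.1 and 0.1 rad/s and contact force between the fingers and bin above 1 N and distance between the grasp point and lid_handle below 0.05 m and contact force between each of swing_bottle, mixer_bottle and bin below 0.2 N), for 0.3 s.
At the end, for the whole second after the job is handed in: The three boards lie flat in one pile on the mat, their centres within 8 mm of one another sideways and their lengths within 0.10 rad; the lid stands still at 1.29 +- 0.10 rad with the fingers holding it by its handle (over 1 N, grasp point within 50 mm of the bar's middle), no bottle touching it (all of step 2 and horizontal distance between board_a_center and board_b_center below 0.008 m and horizontal distance between each of board_b_center, board_a_center and board_c_center below 0.008 m and angle between the x axis of board_a_center and the x axis of board_b_center, either way round below 0.1 rad and angle between the x axis of each of board_b_center, board_a_center and the x axis of board_c_center, either way round below 0.1 rad and angle between each of board_a_center, board_b_center, board_c_center's own z axis and vertical below 0.06 rad and height (world z) of each of board_a_center, board_b_center, board_c_center below 0.049 m and x of board_a_center in the frame of mat between -0.14 and 0.14 m and y of board_a_center in the frame of mat between -0.13 and 0.13 m); the arm keeps its last pose, push and grip.
It fails at once if the lid goes over its balance point and falls back (value of joint lid above 1.6 rad).
It fails at once if the lid is dropped (velocity of joint lid below -3 rad/s).
It fails at once if a bottle is pushed or tipped (distance of any of swing_bottle, mixer_bottle from where it was at the start of the episode above 0.03 m or angle between any of swing_bottle, mixer_bottle's own z axis and vertical above 0.3 rad).
It fails at once if a glass or bowl is pushed or tipped (distance of any of tumbler, bowl from where it was at the start of the episode above 0.03 m or angle between any of tumbler, bowl's own z axis and vertical above 0.3 rad).
It also fails if it takes over 64 s, if anything falls off the work surface, if the arm or the gripper's body presses on something with over 40 N, if the wrist force passes 120 N, or if a joint passes its speed limit or range.

## Working session

There is one attempt and no reset: what is moved stays moved. The work goes in short steps, Python scripts to look and compute and a tool call to move; the robot and the scene stay as the last step left them, time stands still between calls to the robot, and variables do not carry over. Pictures are saved under pics/ and viewed, and the job is handed in when it is done.

Besides the shell and the picture viewer there is one more tool, called after ">>>" as name(argument=value, ...), one argument or row to a line, values as JSON. drive_tool: Moves the arm, as the interface text tells. Its arguments: {"type":"object","properties":{"moves":{"type":"array","items":{"type":"array","items":{"type":"number"}}},"squeeze":{"type":"number"}},"required":["moves"]}

```bash
ls; mkdir -p pics; python3 - <<'E'
from cell import env
import cv2
s=env.get_state(); print(s['t'],s['position'],s['orientation'],s['opening'])
for n in ("scene","side","wrist"):
    c=env.capture(n); cv2.imwrite(f"pics/{n}0.png",c["image"]); print(n,c["K"],c.get("position"),c.get("rotation"),c.get("tool_from_camera"),[k for k in c])
E
```

```text
pics
0.0 [6.24146155e-01 1.00208512e-04 2.03543070e-01] [[-2.24532117e-03  9.99997478e-01  5.76990973e-05]
 [ 2.24175830e-04  5.82025893e-05 -9.99999973e-01]
 [-9.99997454e-01 -2.24530817e-03 -2.24305948e-04]] 0.08526069205985745
scene [[469.07511743   0.         281.79930512]
 [  0.         469.07511743 210.24763911]
 [  0.           0.           1.        ]] [1.06098212 0.47791333 0.87270769] [[-0.697067   -0.502918    0.511049  ]
 [ 0.71698214 -0.49473033  0.49109928]
 [ 0.00584877  0.70874211  0.70544342]] None ['image', 'K', 'position', 'rotation']
side [[463.38039603   0.         276.46334902]
 [  0.         463.38039603 208.123116  ]
 [  0.           0.           1.        ]] [-0.05763399  0.87268305  0.87461712] [[-0.86424662  0.27231852 -0.42298984]
 [-0.50276981 -0.49651566  0.70759785]
 [-0.01732909  0.82420557  0.56602551]] None ['image', 'K', 'position', 'rotation']
wrist [[307.1843237    0.         282.83045084]
 [  0.         307.1843237  212.77514725]
 [  0.           0.           1.        ]] None None [[-2.82257366e-04  2.95641780e-01 -9.55298832e-01 -1.69168231e-01]
 [ 9.99999765e-01 -5.13384176e-04 -4.54344856e-04 -1.45181931e-03]
 [-6.24758626e-04 -9.55298736e-01 -2.95641565e-01 -7.55854045e-02]
 [ 0.00000000e+00  0.00000000e+00  0.00000000e+00  1.00000000e+00]] ['image', 'K', 'tool_from_camera']
```

View pics/scene0.png

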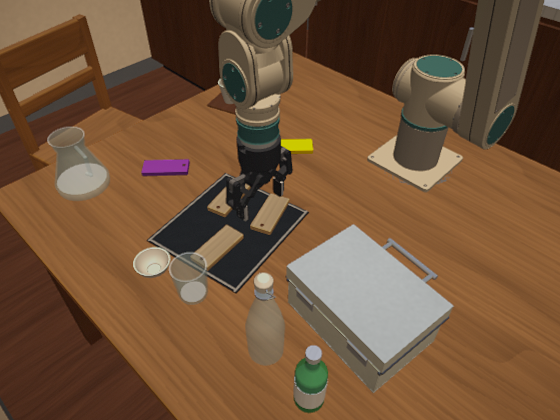

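View pics/side0.png

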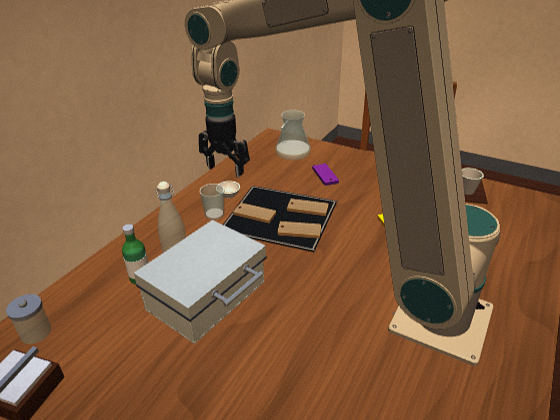

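View pics/wrist0.png

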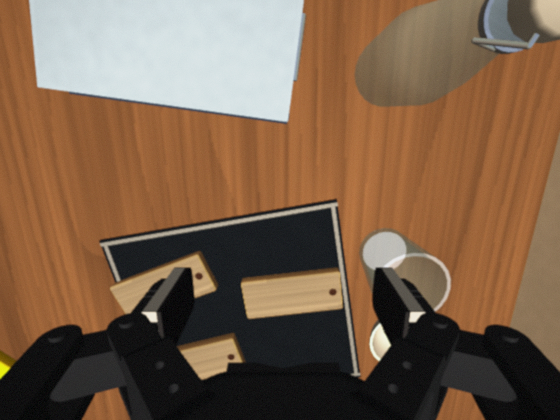

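Candidates for boards, by scene pixel: pale (270,213), pale (220,245) and pale (228,202), all on the mat. Look-alikes are yellow (297,145) and purple (166,167), both off the mat, to be left alone. I choose the three pale ones, and I'll check them in a close crop.

```bash
cat > h.py <<'E'
from cell import env
import cv2, numpy as np
def cam(n):
    s=env.get_state(); c=env.capture(n)
    if n=="wrist":
        T=c["tool_from_camera"];R0=s["orientation"]
        R=R0@T[:3,:3];p=s["position"]+R0@T[:3,3]
    else: R,p=c["rotation"],c["position"]
    return dict(im=c["image"],K=c["K"],R=np.array(R),p=np.array(p),s=s)
def ray(c,uv,z):
    uv=np.atleast_2d(np.array(uv,float)); K=c["K"]
    d=np.c_[(uv[:,0]-K[0,2])/K[0,0],-(uv[:,1]-K[1,2])/K[1,1],-np.ones(len(uv))]@c["R"].T
    return c["p"]+d*((z-c["p"][2])/d[:,2])[:,None]
def proj(c,P):
    q=(np.atleast_2d(P)-c["p"])@c["R"]; q=q*[1,-1,-1]; q=q@np.array(c["K"]).T
    return q[:,:2]/q[:,2:]
E
python3 - <<'E'
from h import *
for n,b in (("side",(210,175,350,255)),("scene",(140,165,315,295))):
    c=cam(n); x0,y0,x1,y1=b
    k=5 if n=="side" else 4
    cv2.imwrite(f"pics/{n}_crop.png",cv2.resize(c["im"][y0:y1,x0:x1],None,fx=k,fy=k,interpolation=cv2.INTER_CUBIC))
c=cam("side")
print(c["s"]["t"])
E
```

```text
0.25
```

View pics/side_crop.png

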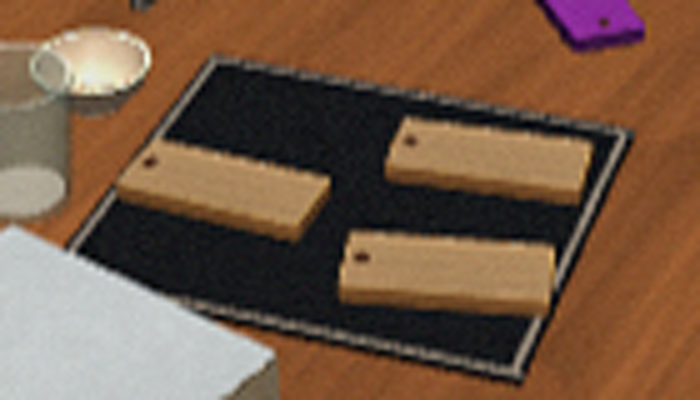

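View pics/scene_crop.png

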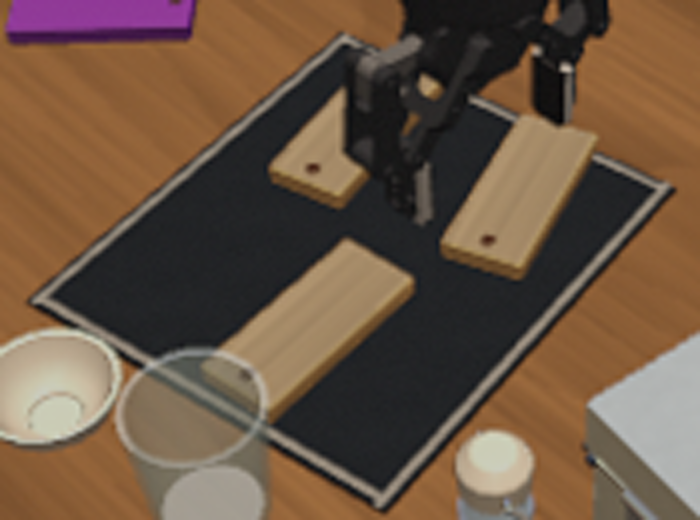

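```bash
cat >> h.py <<'E'
from scipy.optimize import minimize
def boxpts(x,y,a,z0=0.004,h=0.016,L=.130,W=.056):
    ca,sa=np.cos(a),np.sin(a)
    return np.array([[x+ca*i*L/2-sa*j*W/2,y+sa*i*L/2+ca*j*W/2,z0+k*h] for i in(-1,1) for j in(-1,1) for k in(0,1)])
def woodmask(c):
    hsv=cv2.cvtColor(cv2.GaussianBlur(c["im"],(3,3),0),cv2.COLOR_BGR2HSV)
    return hsv
S=4
def fit(c,m,g,z0=0.004,h=0.016):
    mb=cv2.resize(m.astype(np.float32),None,fx=S,fy=S,interpolation=cv2.INTER_LINEAR)
    def cost(v):
        hull=cv2.convexHull(((proj(c,boxpts(v[0],v[1],v[2],z0,h))+.5)*S-.5).astype(np.float32))
        r=np.zeros(mb.shape,np.uint8); cv2.fillConvexPoly(r,np.round(hull*16).astype(np.int32),1,shift=4)
        i=(r*mb).sum(); return 1-i/(r.sum()+mb.sum()-i)
    best=None
    for da in(-.15,0,.15):
        r=minimize(cost,[g[0],g[1],g[2]+da],method="Nelder-Mead",options=dict(initial_simplex=np.array([g[0],g[1],g[2]+da])+np.array([[0,0,0],[.015,0,0],[0,.015,0],[0,0,.15]]),xatol=1e-4,fatol=1e-5))
        if best is None or r.fun<best.fun: best=r
    return best.x,best.fun
E
python3 - <<'E'
from h import *
for n in("side","scene"):
    c=cam(n)
    f=cv2.GaussianBlur(c["im"],(3,3),0).astype(int)
    # mat quad region
    cs=((np.array([[213,58],[632,133],[520,378],[70,247]])+.5)/5-.5+[210,175]) if n=="side" else ((np.array([[343,35],[675,188],[382,508],[33,298]])+.5)/4-.5+[140,165])
    W=ray(c,cs,0.004); print(n,"mat",np.round(W[:,:2],3).tolist(), np.linalg.norm(np.diff(W,axis=0),axis=1))
    reg=np.zeros(f.shape[:2],np.uint8)
    cen=W.mean(0); cv2.fillConvexPoly(reg,np.round(proj(c,cen+(W-cen)*1.0)).astype(int),1)
    b,g,r=f[...,0],f[...,1],f[...,2]
    m=((r-b>32)&(r>85)&(reg>0)).astype(np.uint8)
    m=cv2.morphologyEx(m,cv2.MORPH_OPEN,np.ones((3,3)))
    k,l,st,ce=cv2.connectedComponentsWithStats(m)
    cv2.imwrite(f"pics/{n}_m.png",m*255)
    for i in range(1,k):
        if st[i,4]<100: continue
        p=ray(c,ce[i],.014)[0]
        v,e=fit(c,l==i,(p[0],p[1],np.pi/2))
        print(n,st[i].tolist(),np.round(v[:2],4),round(np.degrees(v[2]),1),round(e,3))
E
```

```text
side mat [[0.739, -0.294], [0.437, -0.348], [0.388, -0.08], [0.695, -0.058]] [0.30618535 0.27262811 0.30777504]
side [287, 199, 41, 16, 495] [ 0.5035 -0.2647] 17.1 0.114
side [234, 202, 42, 20, 507] [ 0.6415 -0.1538] 6.0 0.125
side [278, 221, 44, 17, 593] [ 0.4689 -0.1425] 21.5 0.11
scene mat [[0.438, -0.345], [0.387, -0.074], [0.69, -0.022], [0.736, -0.292]] [0.27622002 0.30748936 0.27435346]
scene [208, 189, 23, 27, 356] [ 0.5226 -0.2791] 56.0 0.567
scene [251, 195, 37, 39, 822] [ 0.4655 -0.1377] 21.8 0.146
scene [196, 225, 47, 44, 975] [ 0.63   -0.1476] 187.9 0.192
```

Three pale dotted boards lie on the mat: side-crop dots at (150,161), (410,140) and (361,257). Yellow and purple are both off it. I'll move the wrist camera over the mat for a better measurement.

>>> drive_tool(
  moves=[
    [-30,-30,100,0,1],
    [-30,-60,150,0,1],
    [-30,-60,200,0,1],
    [-30,-60,200,0,1],
    [-30,-60,200,0,1],
    [-30,-60,200,0,1],
  ],
)

```text
t: 1.15
position: [0.5649, -0.1994, 0.2345]
orientation: [[-0.0, 1.0, 0.0], [0.001, 0.0, -1.0], [-1.0, -0.0, -0.001]]
contact_force: [0.2, 0.6, -0.2]
opening: 0.0851
```

```bash
python3 - <<'E'
from h import *
for n in("wrist","scene"):
    c=cam(n); cv2.imwrite(f"pics/{n}1.png",c["im"])
    print(c["s"]["t"],c["s"]["position"])
    np.savez(f"{n}1.npz",im=c["im"],K=c["K"],R=c["R"],p=c["p"])
E
```

```text
1.15 [ 0.56488896 -0.19940643  0.23445276]
1.2 [ 0.56493425 -0.19900378  0.23439305]
```

View pics/wrist1.png

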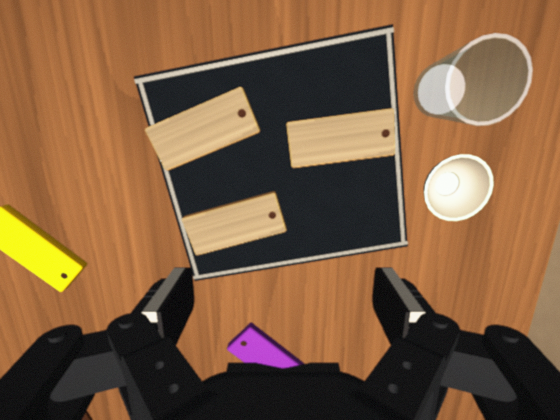

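View pics/scene1.png

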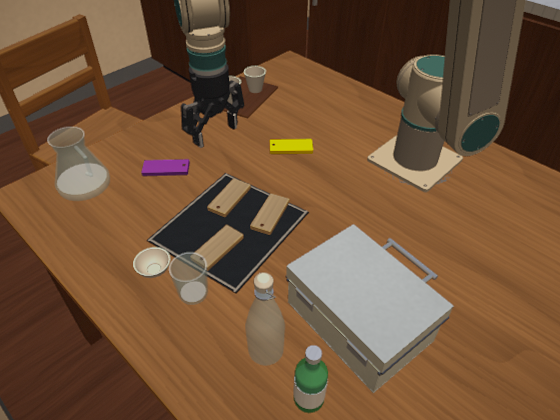

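The wrist view shows the three boards clearly, with dots at (241,113), (385,133) and (272,215). Yellow is at (40,250) and purple at (260,345), both off the mat.

```bash
cat > fitw.py <<'E'
from h import *
def boards(c,matc,zs=None):
    f=cv2.GaussianBlur(c["im"],(3,3),0).astype(int)
    reg=np.zeros(f.shape[:2],np.uint8); cv2.fillConvexPoly(reg,np.round(matc).astype(int),1)
    m=((f[...,2]-f[...,0]>22)&(f[...,2]>70)&(reg>0)).astype(np.uint8)
    m=cv2.morphologyEx(m,cv2.MORPH_CLOSE,np.ones((7,7))); m=cv2.morphologyEx(m,cv2.MORPH_OPEN,np.ones((5,5)))
    k,l,st,ce=cv2.connectedComponentsWithStats(m); o=[]
    for i in range(1,k):
        if st[i,4]<300: continue
        p=ray(c,ce[i],.014)[0]
        v,e=fit(c,l==i,(p[0],p[1],.25)); o.append((v,e))
    return o
E
python3 - <<'E'
from fitw import *
c={k:v for k,v in np.load("wrist1.npz").items()}
q=np.array([[136,78],[393,27],[406,243],[196,279]])
print("mat",np.round(ray(c,q,.004)[:,:2],3).tolist())
im=c["im"].copy()
for v,e in boards(c,q+[[-1,-1],[1,-1],[1,1],[-1,1]]):
    print("wrist",np.round(v[:2],4),round(np.degrees(v[2]),1),round(e,3))
    cv2.polylines(im,[cv2.convexHull(np.round(proj(c,boxpts(*v))).astype(int))],1,(0,0,255),1)
cv2.imwrite("pics/w1fit.png",im)
c={k:v for k,v in np.load("scene1.npz").items()}
q=((np.array([[343,35],[675,188],[382,508],[33,298]])+.5)/4-.5+[140,165])
for v,e in boards(c,q): print("scene",np.round(v[:2],4),round(np.degrees(v[2]),1),round(e,3))
# bin: handle & lid corners in scene
E
```

```text
mat [[0.387, -0.078], [0.69, -0.024], [0.737, -0.292], [0.437, -0.349]]
wrist [ 0.6397 -0.1472] 7.2 0.242
wrist [ 0.4656 -0.138 ] 22.1 0.067
wrist [ 0.4943 -0.2611] 15.7 0.07
scene [ 0.498  -0.2599] 17.6 0.114
scene [ 0.4664 -0.1372] 22.8 0.127
scene [ 0.6335 -0.1474] 7.3 0.081
```

View pics/w1fit.png

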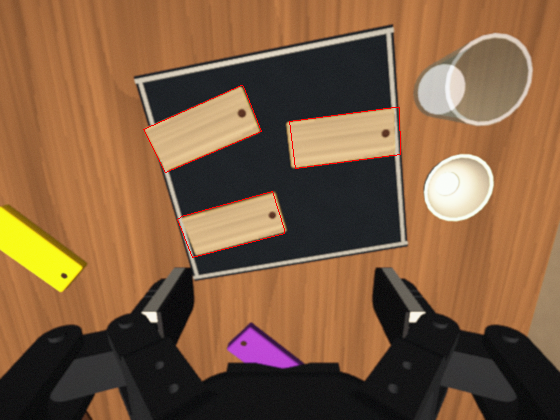

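```bash
cat >> h.py <<'E'
def plan(x,y,z,yaw_deg):
    """target TCP, tool-y world heading (deg, mod 180), tool down"""
    s=env.get_state(); R=s["orientation"]; d=R.T@(np.array([x,y,z])-s["position"])*1000
    cur=np.degrees(np.arctan2(R[1,1],R[0,1])); r=-(yaw_deg-cur); r1=(r+90)%180-90
    print("pos",np.round(s["position"],4),"yaw",round(cur,1),"-> shift",np.round(d,1),"roll",round(r1,1),"alt",round(r1-180*np.sign(r1),1),"q6",round(s["q"][5],2))
E
python3 - <<'E'
from h import *
print(env.tip_reach)
c={k:v for k,v in np.load("wrist1.npz").items()}
hsv=cv2.cvtColor(c["im"],cv2.COLOR_BGR2HSV)
for x,y in((300,140),(350,140),(396,180),(160,110),(390,130),(397,140)): print(x,y,hsv[y,x],c["im"][y,x])
m=(hsv[...,1]>65)&(hsv[...,2]>75)
q=np.array([[136,78],[393,27],[406,243],[196,279]])
reg=np.zeros(m.shape,np.uint8);cv2.fillConvexPoly(reg,q+[[1,1],[-1,1],[-1,-1],[1,-1]],1)
m=(m&(reg>0)).astype(np.uint8);m=cv2.morphologyEx(m,cv2.MORPH_OPEN,np.ones((5,5)));m=cv2.morphologyEx(m,cv2.MORPH_CLOSE,np.ones((5,5)))
k,l,st,ce=cv2.connectedComponentsWithStats(m)
im=c["im"].copy(); im[m>0]=im[m>0]//2+np.array([0,100,0],np.uint8)
for i in range(1,k):
    if st[i,4]<300: continue
    p=ray(c,ce[i],.014)[0]; v,e=fit(c,l==i,(p[0],p[1],.25))
    print(np.round(v[:2],4),round(np.degrees(v[2]),1),round(e,3))
    cv2.polylines(im,[cv2.convexHull(np.round(proj(c,boxpts(*v))).astype(int))],1,(0,0,255),1)
cv2.imwrite("pics/w1fit2.png",cv2.resize(im[20:290,120:440],None,fx=2,fy=2))
s=np.load("scene1.npz")["im"]; cv2.imwrite("pics/bin.png",cv2.resize(s[220:400,270:460],None,fx=4,fy=3.3))
E
```

```text
0.011
300 140 [ 18  94 216] [136 183 216]
350 140 [ 18  96 215] [134 182 215]
396 180 [24 26 97] [87 95 97]
160 110 [111  47  38] [38 33 31]
390 130 [ 17  98 204] [126 171 204]
397 140 [ 18  35 190] [164 180 190]
[ 0.4656 -0.1379] 21.7 0.06
[ 0.6337 -0.1477] 7.2 0.025
[ 0.4985 -0.2601] 16.0 0.031
```

View pics/w1fit2.png

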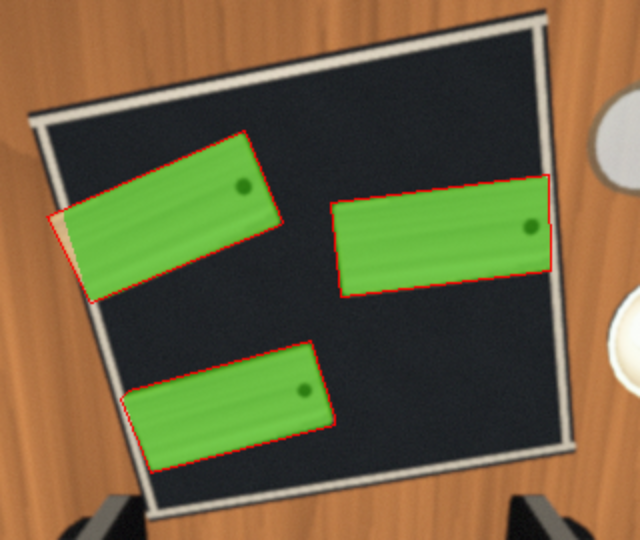

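View pics/bin.png

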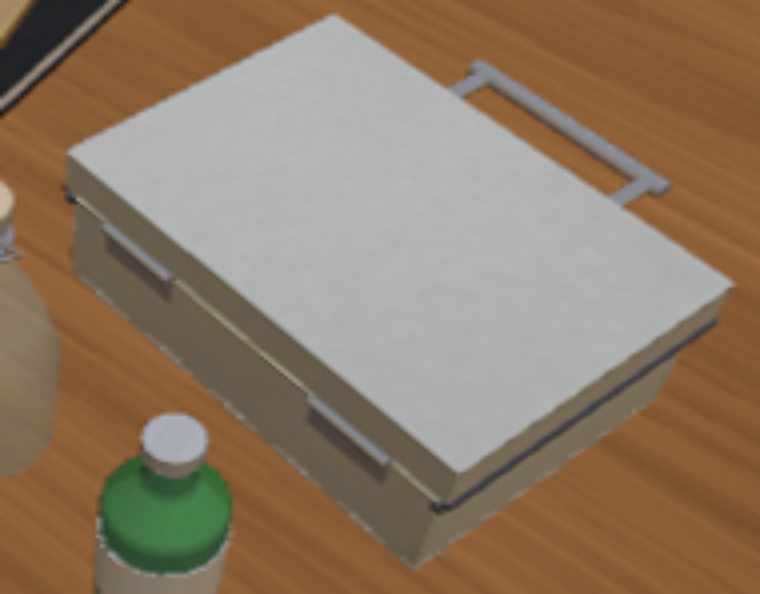

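>>> drive_tool(
  moves=[
    [40,-40,-30,10,1],
    [80,-80,-55,20,1],
    [120,-99,-61,30,1],
    [154,-99,-61,40,1],
    [154,-99,-61,50,1],
    [154,-99,-61,60,1],
    [154,-99,-61,68,1],
    [154,-99,-61,68,1],
    [154,-99,-61,68,1],
  ],
)

```text
t: 2.38
position: [0.466, -0.1373, 0.0805]
orientation: [[-0.001, 0.379, -0.925], [0.001, -0.925, -0.379], [-1.0, -0.001, 0.0]]
contact_force: [0.1, -0.8, 0.2]
opening: 0.0858
```

```bash
python3 - <<'E'
from h import *
plan(.4656,-.138,.015,-68.1)
c=cam("scene"); cv2.imwrite("pics/s2.png",cv2.resize(c["im"][120:300,130:330],None,fx=3,fy=3))
E
```

```text
pos [ 0.466  -0.1373  0.0805] yaw -67.7 -> shift [65.5  0.6  0.6] roll 0.4 alt -179.6 q6 2.33
```

View pics/s2.png

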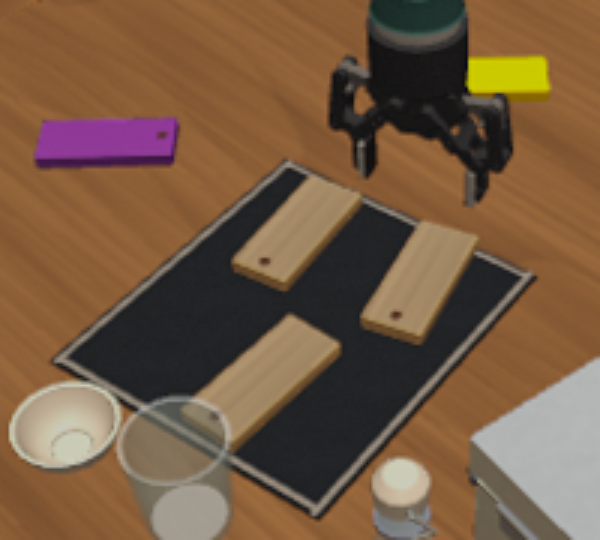

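The fingers straddle the right-hand board in the crop (board centre about (420,280)). I'll go down and grip.

>>> drive_tool(
  moves=[
    [40,0.5,0.5,0,1],
    [58,0.5,0.5,0,1],
    [65,0.5,0.5,0,1],
    [65,0.5,0.5,0,1],
    [65,0.5,0.5,0,0.3],
    [65,0.5,0.5,0,0.3],
    [65,0.5,0.5,0,0.3],
    [65,0.5,0.5,0,0.3],
    [65,0.5,0.5,0,0.3],
    [65,0.5,0.5,0,0.3],
  ],
  squeeze=30,
)

```text
t: 3.68
position: [0.4656, -0.1381, 0.0155]
orientation: [[-0.001, 0.378, -0.926], [0.001, -0.926, -0.378], [-1.0, -0.001, 0.0]]
contact_force: [-0.4, -0.5, -0.1]
opening: 0.0257
```

```bash
python3 - <<'E'
from h import *
c=cam("scene"); cv2.imwrite("pics/s3.png",cv2.resize(c["im"][120:300,130:330],None,fx=3,fy=3))
c=cam("side"); cv2.imwrite("pics/d3.png",cv2.resize(c["im"][160:260,200:350],None,fx=5,fy=5))
print(env.get_state()["opening"])
E
```

```text
0.02565544774065139
```

View pics/s3.png

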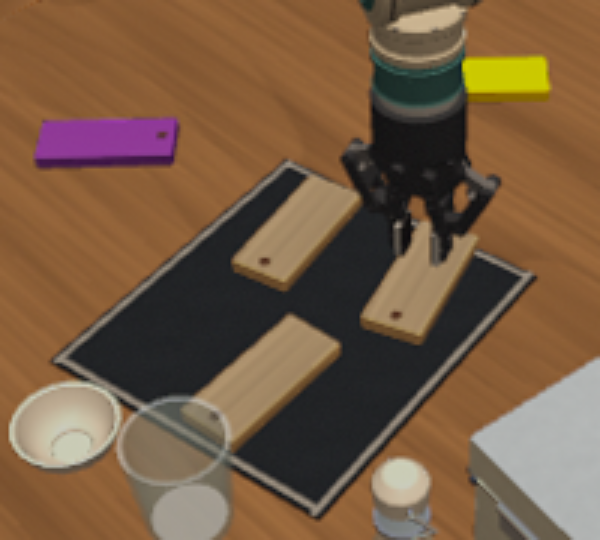

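View pics/d3.png

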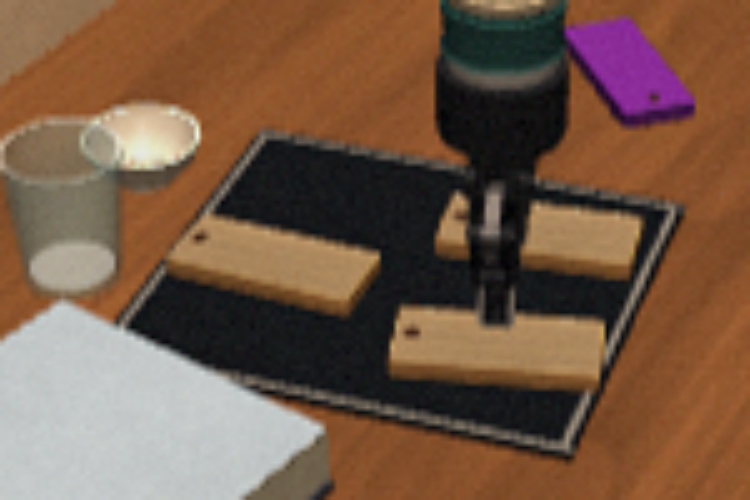

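```bash
python3 - <<'E'
from h import *
s=env.get_state();p=s["position"];print(p,s["q"])
n=s["orientation"][:,1]
for nm,o,k in(("side",(200,160),5),("scene",(130,120),3)):
    c=cam(nm)
    for z in(.004,.012,.02,.028,.036):
        q=(proj(c,[[*(p+n*.0128)[:2],z],[*(p-n*.0128)[:2],z]])+.5-np.array(o))*k-.5
        print(nm,z,np.round(q,0).tolist())
E
```

```text
[ 0.46562503 -0.13807766  0.01551515] [-4.21598653e-01  2.17808689e-01 -5.48352221e-01  8.05374019e-01
  1.75876229e-04  2.33209871e+00]
side 0.004 [[501.0, 349.0], [497.0, 374.0]]
side 0.012 [[502.0, 339.0], [498.0, 364.0]]
side 0.02 [[502.0, 328.0], [498.0, 353.0]]
side 0.028 [[502.0, 318.0], [498.0, 343.0]]
side 0.036 [[502.0, 307.0], [498.0, 332.0]]
scene 0.004 [[406.0, 281.0], [433.0, 289.0]]
scene 0.012 [[406.0, 275.0], [433.0, 283.0]]
scene 0.02 [[406.0, 268.0], [433.0, 276.0]]
scene 0.028 [[406.0, 261.0], [433.0, 269.0]]
scene 0.036 [[406.0, 255.0], [433.0, 263.0]]
```

```bash
python3 - <<'E'
from h import *
c=cam("scene"); a=cv2.resize(c["im"][180:230,240:300],None,fx=12,fy=12,interpolation=cv2.INTER_CUBIC)
cv2.imwrite("pics/z1.png",a)
c=cam("wrist"); cv2.imwrite("pics/w3.png",c["im"]); print(env.get_state()["position"],env.get_state()["contact_force"])
E
```

```text
[ 0.46564133 -0.13805854  0.01550456] [-0.16175897 -0.42808748 -0.90842609]
```

View pics/z1.png

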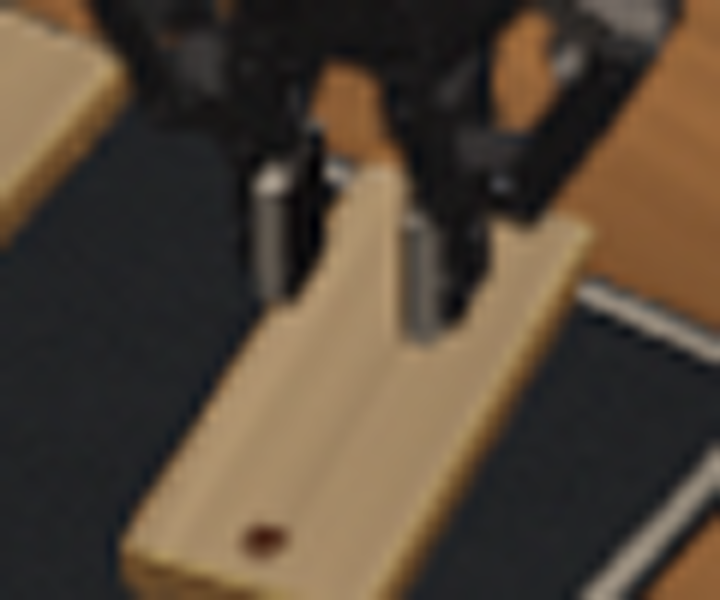

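View pics/w3.png

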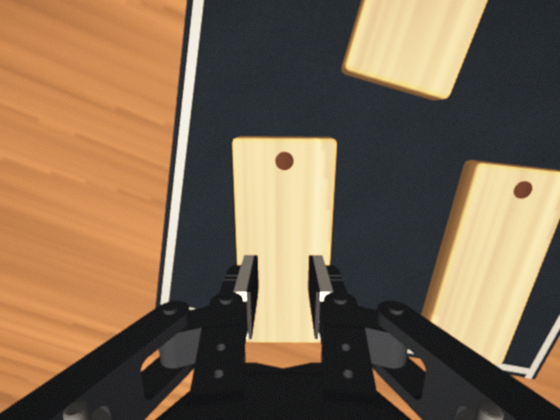

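The fingers closed above the board. In both fixed views the tips stand at z≈0.037, about 20 mm farther back than I assumed. I'll open, go lower while watching the force, and look again.

>>> drive_tool(
  moves=[
    [0,0,0,0,1],
    [0,0,0,0,1],
    [0,0,0,0,1],
    [0,0,0,0,1],
    [0,0,0,0,1],
    [10,0,0,0,1],
    [14,0,0,0,1],
    [14,0,0,0,1],
    [14,0,0,0,1],
  ],
)

```text
t: 5.1
position: [0.4656, -0.1381, 0.0015]
orientation: [[-0.001, 0.378, -0.926], [0.001, -0.926, -0.378], [-1.0, -0.001, 0.0]]
contact_force: [0.1, -1.0, -0.1]
opening: 0.0852
```

```bash
python3 - <<'E'
from h import *
c=cam("scene"); a=cv2.resize(c["im"][170:230,235:305],None,fx=9,fy=9,interpolation=cv2.INTER_CUBIC)
cv2.imwrite("pics/z2.png",a)
c=cam("wrist"); cv2.imwrite("pics/w4.png",c["im"]); print(env.get_state()["position"],env.get_state()["contact_force"],env.get_state()["opening"])
c=cam("side"); cv2.imwrite("pics/d4.png",cv2.resize(c["im"][190:250,260:350],None,fx=8,fy=8,interpolation=cv2.INTER_CUBIC))
E
```

```text
[ 0.46582157 -0.13812615  0.00164971] [ 0.54739258 -0.34809074 -0.17791697] 0.08519201115715257
```

View pics/z2.png

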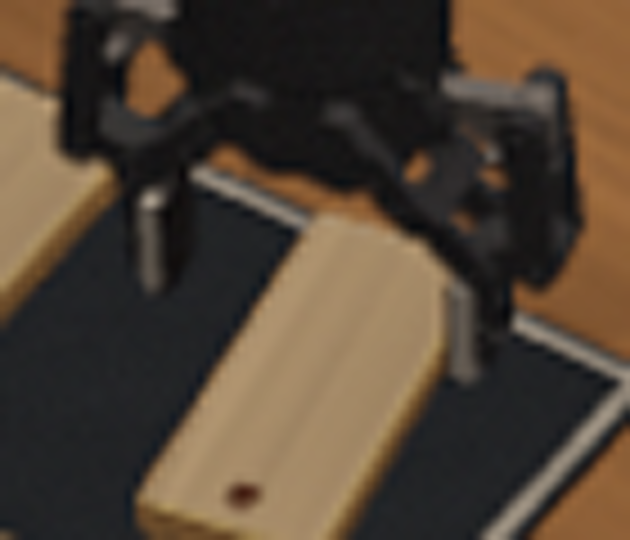

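View pics/w4.png

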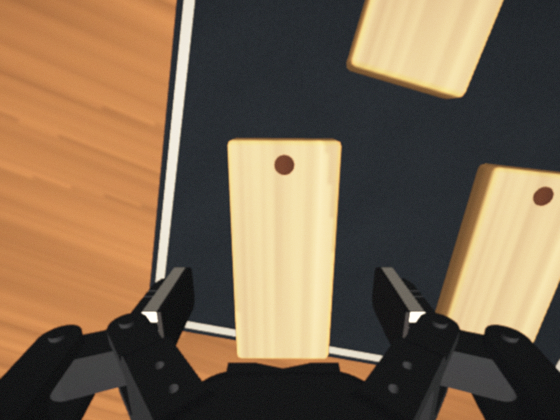

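View pics/d4.png

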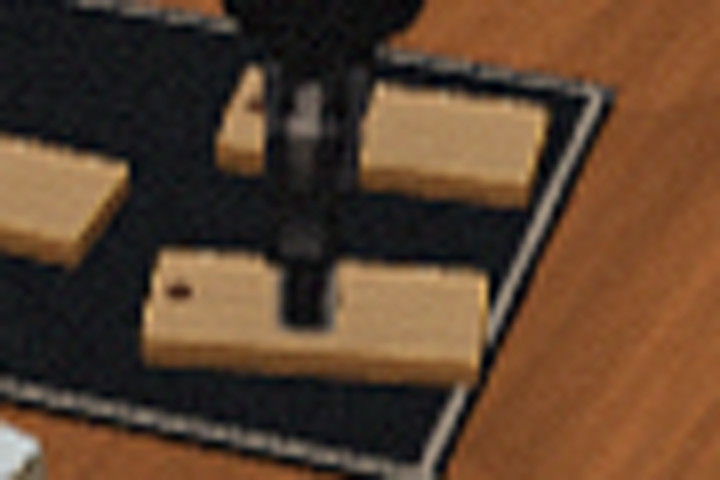

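```bash
python3 - <<'E'
from h import *
s=env.get_state();p=s["position"]
n=s["orientation"][:,1]
sd,sc=cam("side"),cam("scene")
for z in(.0,.01,.02,.03,.04):
    print(z,"side",np.round(proj(sd,[*(p-n*.048)[:2],z]),1),"scene L",np.round(proj(sc,[*(p+n*.043)[:2],z]),1),"R",np.round(proj(sc,[*(p-n*.043)[:2],z]),1))
E
```

```text
0.0 side [[297.9 242.5]] scene L [[254.5 211.4]] R [[284.8 220.3]]
0.01 side [[297.9 239.9]] scene L [[254.3 208.7]] R [[284.9 217.6]]
0.02 side [[297.9 237.3]] scene L [[254.2 205.9]] R [[284.9 214.9]]
0.03 side [[297.9 234.6]] scene L [[254.  203.2]] R [[285.  212.1]]
0.04 side [[298.  231.9]] scene L [[253.9 200.4]] R [[285.  209.3]]
```

The tips at full opening stand about 34 mm above the reported TCP (z≈0.036 at TCP 0.0015). I'll go down about 18 mm more with the jaws pre-closed, checking the force.

>>> drive_tool(
  moves=[
    [8,0,0,0,0.82],
    [14,0,0,0,0.82],
    [18,0,0,0,0.82],
    [18,0,0,0,0.82],
    [18,0,0,0,0.82],
  ],
)

```text
t: 5.98
position: [0.4659, -0.1382, -0.0163]
orientation: [[-0.0, 0.378, -0.926], [0.0, -0.926, -0.378], [-1.0, -0.0, -0.0]]
contact_force: [0.3, -0.1, -0.7]
opening: 0.0697
```

```bash
python3 - <<'E'
from h import *
c=cam("scene"); a=cv2.resize(c["im"][170:230,235:305],None,fx=9,fy=9,interpolation=cv2.INTER_CUBIC)
c=cam("side"); b=cv2.resize(c["im"][190:250,260:350],None,fx=8,fy=8,interpolation=cv2.INTER_CUBIC)
cv2.imwrite("pics/z3.png",a);cv2.imwrite("pics/d5.png",b); print(env.get_state()["position"],env.get_state()["contact_force"],env.get_state()["opening"])
E
```

```text
[ 0.46607243 -0.13823616 -0.01610403] [-0.03628151  0.51618407 -0.37400264] 0.07039810244657621
```

View pics/z3.png

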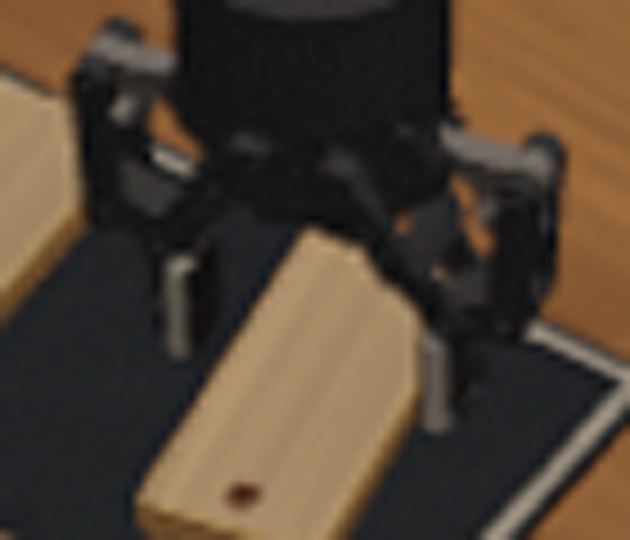

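View pics/d5.png

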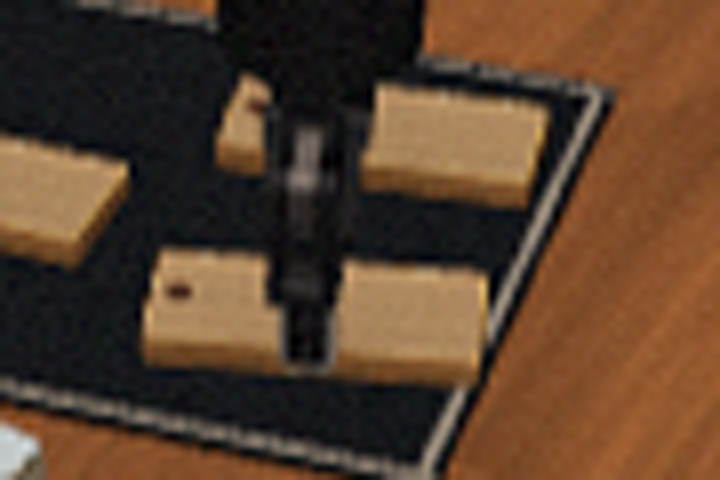

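>>> drive_tool(
  moves=[
    [2,0,0,0,0.8],
    [2,0,0,0,0.3],
    [2,0,0,0,0.3],
    [2,0,0,0,0.3],
    [2,0,0,0,0.3],
    [2,0,0,0,0.3],
  ],
  squeeze=30,
)

```text
t: 6.82
position: [0.4661, -0.1382, -0.0179]
orientation: [[0.0, 0.378, -0.926], [0.0, -0.926, -0.378], [-1.0, -0.0, -0.0]]
contact_force: [-0.5, 0.4, 4.5]
opening: 0.0551
```

```bash
python3 - <<'E'
from h import *
s=env.get_state(); print(s["contact_force"],s["opening"],s["position"])
c=cam("side"); b=cv2.resize(c["im"][190:250,260:350],None,fx=8,fy=8,interpolation=cv2.INTER_CUBIC)
cv2.imwrite("pics/d6.png",b)
E
```

```text
[-0.52883388  0.39832368  4.45776804] 0.055084000996820266 [ 0.46614056 -0.13821732 -0.0179332 ]
```

View pics/d6.png

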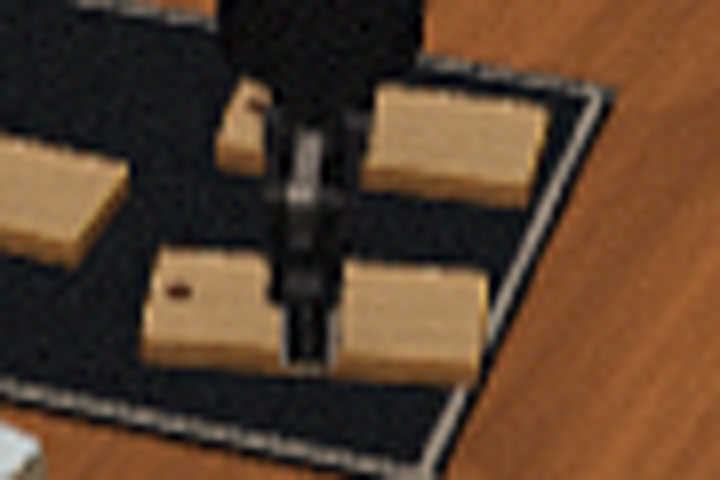

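>>> drive_tool(
  moves=[
    [-20,0,0,0,0.3],
    [-45,0,0,0,0.3],
    [-50,0,0,0,0.3],
    [-50,0,0,0,0.3],
  ],
)

```text
t: 7.38
position: [0.4661, -0.1383, 0.0317]
orientation: [[0.001, 0.378, -0.926], [0.0, -0.926, -0.378], [-1.0, 0.0, -0.0]]
contact_force: [-1.0, 0.0, -1.1]
opening: 0.0552
```

```bash
python3 - <<'E'
from h import *
s=env.get_state(); print(s["contact_force"],s["opening"])
plan(.4985,-.2601,-.001,-74)
c=cam("wrist"); cv2.imwrite("pics/w7.png",c["im"])
np.savez("w7.npz",im=c["im"],K=c["K"],R=c["R"],p=c["p"])
c=cam("scene"); cv2.imwrite("pics/s7.png",cv2.resize(c["im"][120:300,130:330],None,fx=3,fy=3))
E
```

```text
[-0.96337229  0.04679113 -1.13386654] 0.055245575326971504
pos [ 0.4661 -0.1383  0.0317] yaw -67.8 -> shift [ 32.8 125.   16.1] roll 6.2 alt -173.8 q6 2.33
```

View pics/w7.png

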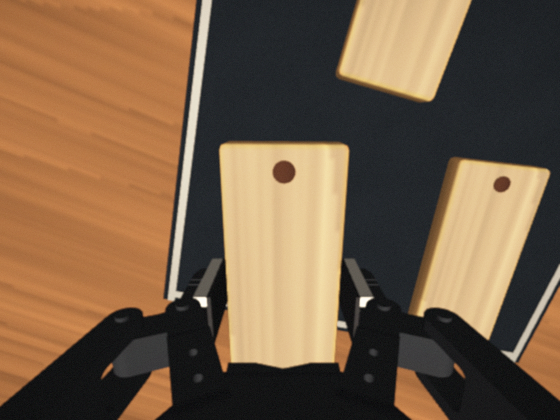

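View pics/s7.png

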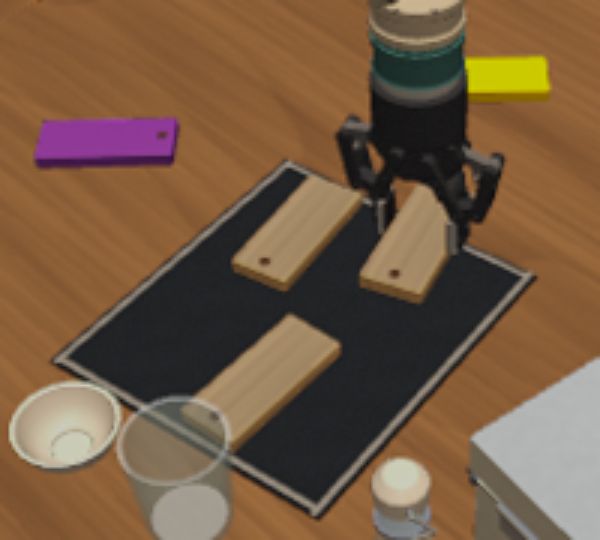

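```bash
python3 - <<'E'
from h import *
c={k:v for k,v in np.load("w7.npz").items()}
for o in (0,.003): print(np.round(proj(c,boxpts(.4661+o*np.cos(.387),-.1383+o*np.sin(.387),np.radians(22.2),.0536)),1)[[5,7,1,3]].tolist())
E
```

```text
[[351.6, 140.8], [217.4, 140.6], [335.5, 386.5], [232.2, 386.4]]
[[352.1, 133.4], [216.9, 133.2], [335.8, 382.1], [231.9, 382.0]]
```

>>> drive_tool(
  moves=[
    [0,30,4,2,0.3],
    [0,70,9,4,0.3],
    [0,105,14,6.2,0.3],
    [0,125,16.5,6.2,0.3],
    [0,125,16.5,6.2,0.3],
    [0,125,16.5,6.2,0.3],
    [0,125,16.5,6.2,0.3],
  ],
)

```text
t: 8.35
position: [0.4964, -0.2583, 0.0305]
orientation: [[-0.002, 0.277, -0.961], [0.002, -0.961, -0.277], [-1.0, -0.003, 0.002]]
contact_force: [0.1, 0.3, 0.3]
opening: 0.0549
```

```bash
python3 - <<'E'
from h import *
plan(.4985,-.2601,-.0015,-74)
for n,b,k in(("scene",(200,165,300,230),7),("side",(260,180,350,250),8)):
    c=cam(n); cv2.imwrite(f"pics/{n}8.png",cv2.resize(c["im"][b[1]:b[3],b[0]:b[2]],None,fx=k,fy=k,interpolation=cv2.INTER_CUBIC))
E
```

```text
pos [ 0.4964 -0.2583  0.0305] yaw -73.9 -> shift [32.   2.4 -1.5] roll 0.1 alt -179.9 q6 2.27
```

View pics/scene8.png

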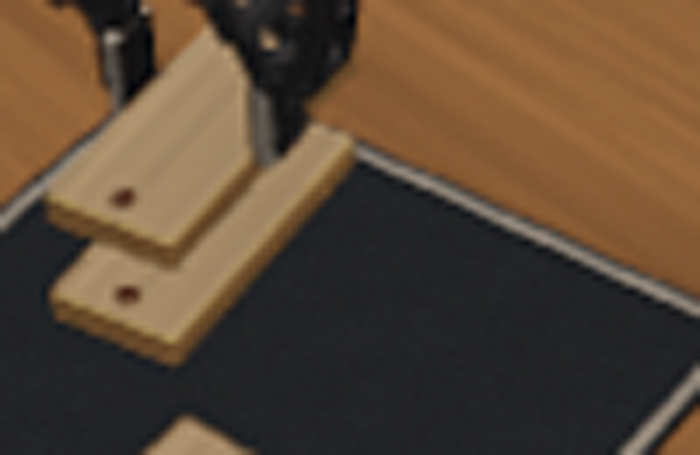

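View pics/side8.png

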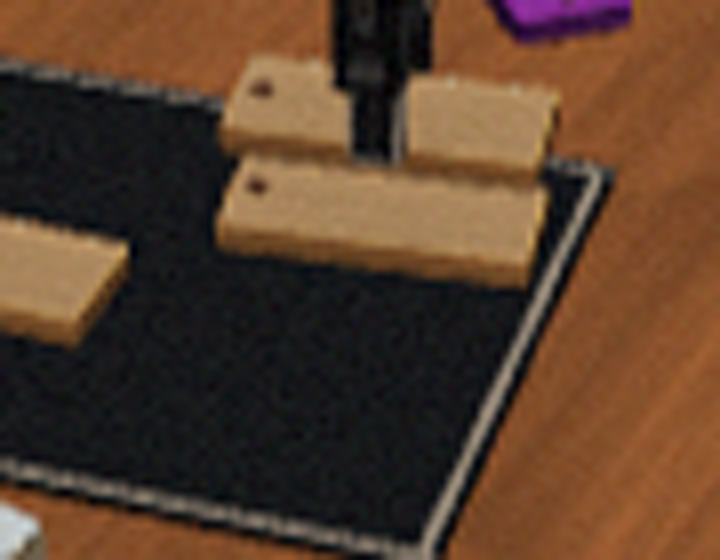

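>>> drive_tool(
  moves=[
    [12,2.4,-1.5,0,0.3],
    [24,2.4,-1.5,0,0.3],
    [30,2.4,-1.5,0,0.3],
    [32,2.4,-1.5,0,0.3],
    [32,2.4,-1.5,0,0.3],
    [32,2.4,-1.5,0,0.3],
  ],
)

```text
t: 9.2
position: [0.4993, -0.2609, -0.001]
orientation: [[-0.001, 0.277, -0.961], [0.001, -0.961, -0.277], [-1.0, -0.001, 0.001]]
contact_force: [-0.3, -1.1, -0.9]
opening: 0.0548
```

```bash
python3 - <<'E'
from h import *
print(env.get_state()["contact_force"])
plan(.4985,-.2601,-.0015,-74)
for n,b,k in(("scene",(200,165,300,230),7),("side",(260,180,350,250),8)):
    c=cam(n); cv2.imwrite(f"pics/{n}9.png",cv2.resize(c["im"][b[1]:b[3],b[0]:b[2]],None,fx=k,fy=k,interpolation=cv2.INTER_CUBIC))
E
```

```text
[-0.30938581 -1.09713165 -0.86334535]
pos [ 0.4993 -0.2609 -0.001 ] yaw -73.9 -> shift [ 0.5 -1.   0.5] roll 0.1 alt -179.9 q6 2.26
```

View pics/scene9.png

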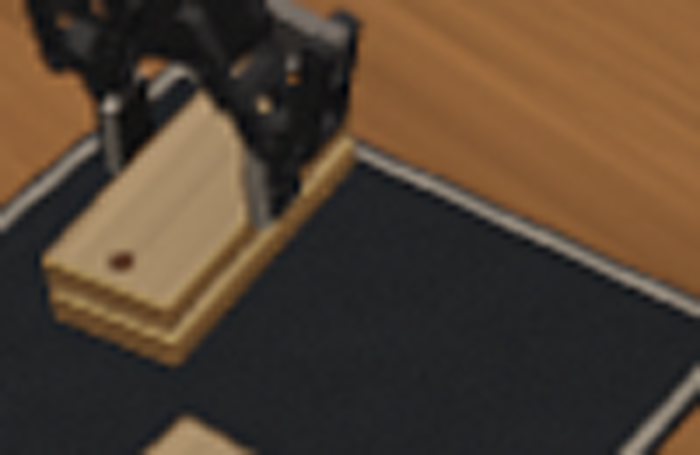

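View pics/side9.png

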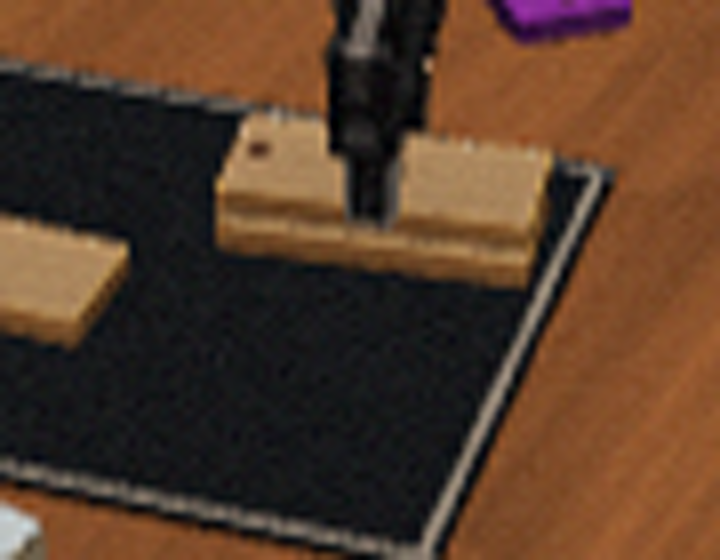

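The upper board overhangs by about 3–4 mm sideways. I'll release it, then lower the jaws around both boards and squeeze them flush.

>>> drive_tool(
  moves=[
    [1,0,0,0,0.3],
    [1,0,0,0,1],
    [1,0,0,0,1],
    [1,0,0,0,1],
    [5,-2,0,0,1],
    [12,-2,0,0,1],
    [15,-2,0,0,1],
    [15,-2,0,0,1],
    [15,-2,0,0,0.3],
    [15,-2,0,0,0.3],
    [15,-2,0,0,0.3],
    [15,-2,0,0,0.3],
  ],
)

```text
t: 10.8
position: [0.4992, -0.2594, -0.0156]
orientation: [[-0.0, 0.277, -0.961], [-0.0, -0.961, -0.277], [-1.0, -0.0, 0.0]]
contact_force: [0.8, -0.9, 0.4]
opening: 0.0554
```

```bash
python3 - <<'E'
from h import *
print(env.get_state()["contact_force"],env.get_state()["opening"])
for n,b,k in(("scene",(200,165,300,230),7),("side",(260,180,350,250),8)):
    c=cam(n); cv2.imwrite(f"pics/{n}10.png",cv2.resize(c["im"][b[1]:b[3],b[0]:b[2]],None,fx=k,fy=k,interpolation=cv2.INTER_CUBIC))
E
```

```text
[ 0.82360032 -0.92562027  0.41617071] 0.055363366783111004
```

View pics/scene10.png

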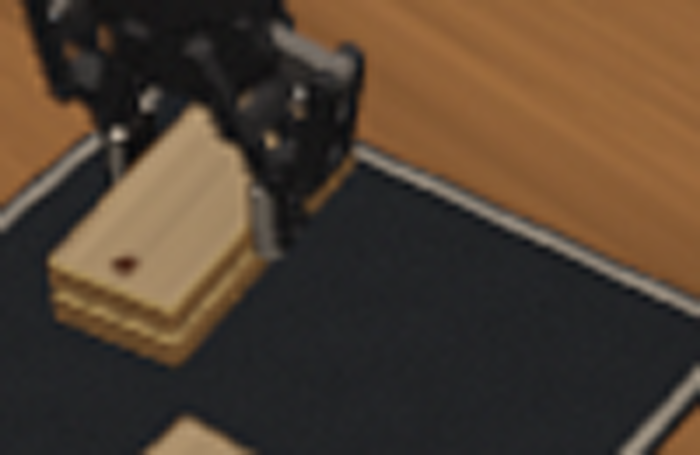

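View pics/side10.png

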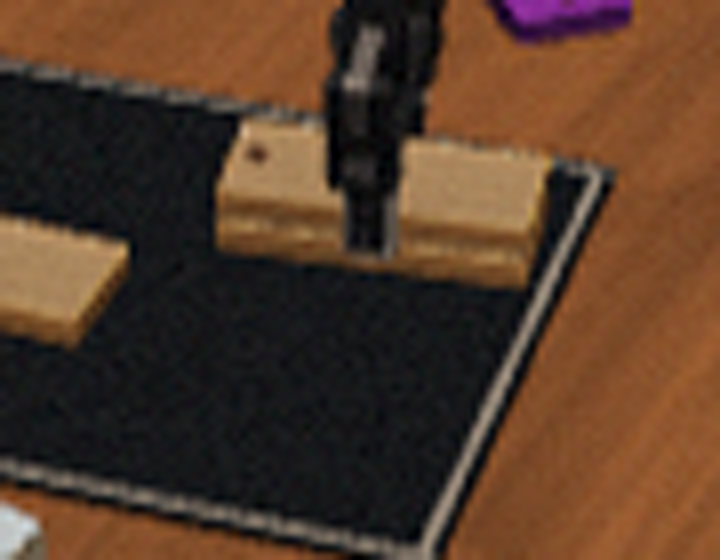

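>>> drive_tool(
  moves=[
    [0,0,0,0,1],
    [0,0,0,0,1],
    [0,0,0,0,1],
    [-30,0,0,0,1],
    [-65,0,0,0,1],
    [-80,0,0,0,1],
    [-80,0,0,0,1],
  ],
)

```text
t: 11.78
position: [0.5, -0.2599, 0.0653]
orientation: [[0.002, 0.277, -0.961], [-0.001, -0.961, -0.277], [-1.0, 0.002, -0.001]]
contact_force: [-0.3, -0.9, 0.4]
opening: 0.0852
```

```bash
python3 - <<'E'
from h import *
plan(.6337,-.1477,.03,-82.8)
c=cam("scene"); cv2.imwrite("pics/s11.png",c["im"])
np.savez("s11.npz",im=c["im"],K=c["K"],R=c["R"],p=c["p"])
print("tumbler",ray(c,[193,293],0.002),"rim",ray(c,[188,270],.095),"swing foot",ray(c,[265,345],0),"mixer",ray(c,[311,400],0))
b=(200,165,300,230);cv2.imwrite("pics/s11c.png",cv2.resize(c["im"][b[1]:b[3],b[0]:b[2]],None,fx=7,fy=7,interpolation=cv2.INTER_CUBIC))
c=cam("wrist");cv2.imwrite("pics/w11.png",c["im"])
E
```

```text
pos [ 0.5    -0.2599  0.0653] yaw -73.9 -> shift [  35.4  -70.9 -159.5] roll 8.9 alt -171.1 q6 2.27
tumbler [[ 0.75695483 -0.08702179  0.002     ]] rim [[ 0.76079267 -0.07977884  0.095     ]] swing foot [[0.73310307 0.11831782 0.        ]] mixer [[0.75212384 0.26115334 0.        ]]
```

View pics/w11.png

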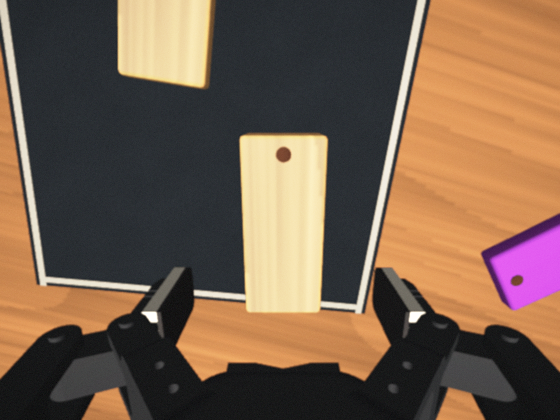

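View pics/s11c.png

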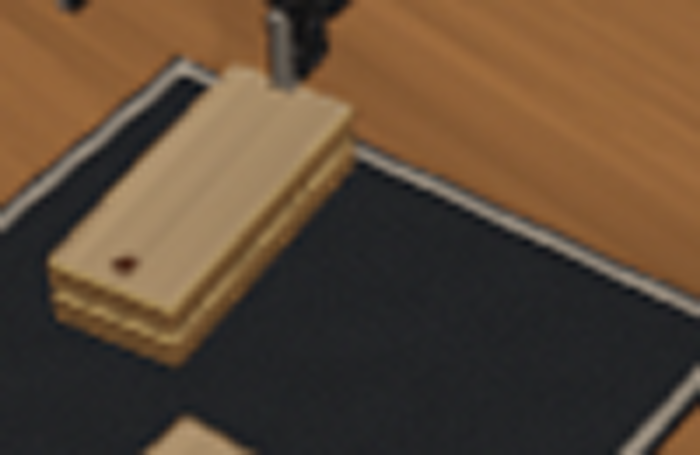

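>>> drive_tool(
  moves=[
    [0,-20,-50,3,1],
    [0,-45,-100,6,1],
    [0,-65,-145,8.9,1],
    [0,-71,-159.5,8.9,1],
    [0,-71,-159.5,8.9,1],
    [35,-71,-159.5,8.9,1],
    [35,-71,-159.5,8.9,1],
    [35,-71,-159.5,8.9,1],
  ],
)

```text
t: 12.88
position: [0.6309, -0.1472, 0.0284]
orientation: [[-0.003, 0.124, -0.992], [0.001, -0.992, -0.124], [-1.0, -0.001, 0.002]]
contact_force: [0.9, -0.6, 0.2]
opening: 0.0855
```

```bash
python3 - <<'E'
from h import *
plan(.6337,-.1477,-.018,-82.8)
c=cam("wrist");cv2.imwrite("pics/w12.png",c["im"])
# pile fit from w11 pose
from fitw import *
im=cv2.imread("pics/w11.png"); R=np.array([[0.002,0.277,-0.961],[-.001,-.961,-.277],[-1,.002,-.001]])
T=env.capture("wrist")["tool_from_camera"]
c=dict(im=im,K=c["K"],R=R@T[:3,:3],p=np.array([.5,-.2599,.0653])+R@T[:3,3])
hsv=cv2.cvtColor(im,cv2.COLOR_BGR2HSV)
print(hsv[200,285],hsv[310,285],hsv[330,285])
m=((hsv[...,1]>60)&(hsv[...,2]>75)).astype(np.uint8); m[:110]=0; m[313:]=0; m[:,:235]=0;m[:,335:]=0; m=cv2.morphologyEx(m,cv2.MORPH_OPEN,np.ones((5,5)))
k,l,st,ce=cv2.connectedComponentsWithStats(m); i=1+st[1:,4].argmax(); print(st[i])
v,e=fit(c,l==i,(.4985,-.26,.28),.004,.032); print(np.round(v,4),np.degrees(v[2]),e)
cv2.polylines(im,[cv2.convexHull(np.round(proj(c,boxpts(*v,.004,.032))).astype(int))],1,(0,0,255),1);cv2.imwrite("pics/w11f.png",im)
E
```

```text
pos [ 0.6309 -0.1472  0.0284] yaw -82.9 -> shift [46.4  0.9 -2.8] roll -0.1 alt 179.9 q6 2.69
[ 22  72 245] [ 22  76 244] [ 14 156 209]
[  235   133    94   180 14537]
[ 0.4989 -0.2602  0.279 ] 15.98291375800711 0.05889118769404833
```

View pics/w12.png

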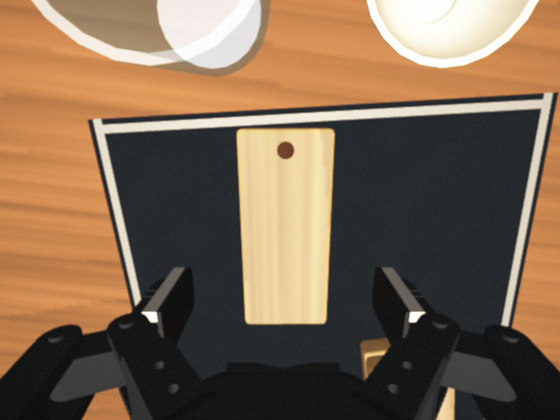

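View pics/w11f.png

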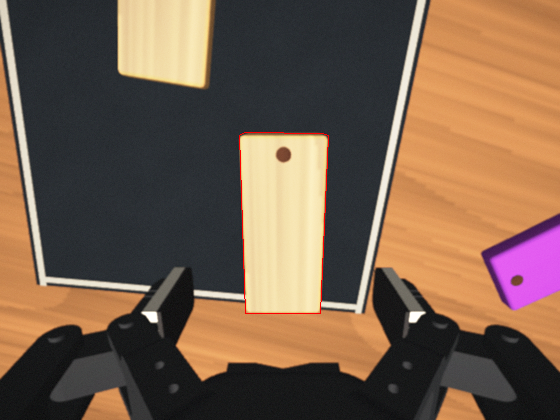

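The board is centred between the jaws, with its dot at (285,150). The pile sits at (0.499, -0.260), 16°.

>>> drive_tool(
  moves=[
    [20,0.9,-2.8,0,1],
    [38,0.9,-2.8,0,1],
    [46,0.9,-2.8,0,1],
    [46,0.9,-2.8,0,1],
    [46,0.9,-2.8,0,0.3],
    [46,0.9,-2.8,0,0.3],
    [46,0.9,-2.8,0,0.3],
    [46,0.9,-2.8,0,0.3],
    [46,0.9,-2.8,0,0.3],
  ],
  squeeze=30,
)

```text
t: 14.1
position: [0.6363, -0.1482, -0.0155]
orientation: [[0.002, 0.124, -0.992], [-0.0, -0.992, -0.124], [-1.0, 0.001, -0.002]]
contact_force: [-0.3, -0.2, 5.5]
opening: 0.0544
```

```bash
python3 - <<'E'
from h import *
s=env.get_state(); print(s["position"],s["opening"],s["contact_force"])
E
```

```text
[ 0.63625988 -0.14817737 -0.01547768] 0.05437757560508879 [-0.32342397 -0.17239463  5.45631864]
```

>>> drive_tool(
  moves=[
    [-20,0,0,0,0.3],
    [-45,0,0,0,0.3],
    [-65,0,0,0,0.3],
    [-65,0,0,0,0.3],
    [-65,0,0,0,0.3],
  ],
)

```text
t: 14.72
position: [0.6355, -0.148, 0.049]
orientation: [[0.001, 0.124, -0.992], [0.0, -0.992, -0.124], [-1.0, 0.0, -0.001]]
contact_force: [-0.0, 0.1, -0.6]
opening: 0.0546
```

```bash
python3 - <<'E'
from h import *
c=cam("wrist");cv2.imwrite("pics/w13.png",c["im"])
s=c["s"];p=s["position"]; R=s["orientation"]; yaw=np.arctan2(R[1,1],R[0,1])+np.pi/2
z0=p[2]+.0155+.004
for o in(0,-.0026): print(o,np.round(proj(c,boxpts(p[0]+o*np.cos(yaw),p[1]+o*np.sin(yaw),yaw,z0)),1)[[5,7]].tolist())
plan(.5014,-.2595,p[2],-74)
E
```

```text
0 [[349.4, 140.1], [217.5, 140.0]]
-0.0026 [[349.0, 146.4], [217.9, 146.3]]
pos [ 0.6351 -0.1478  0.0485] yaw -82.9 -> shift [ -0.6  94.2 146.5] roll -8.9 alt 171.1 q6 2.69
```

View pics/w13.png

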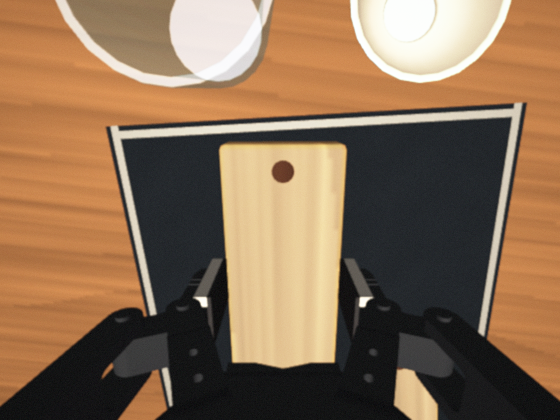

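>>> drive_tool(
  moves=[
    [0,25,40,-2,0.3],
    [0,50,80,-4,0.3],
    [0,75,118,-7,0.3],
    [0,90,140,-8.9,0.3],
    [0,94.5,148.5,-8.9,0.3],
    [0,94.5,148.5,-8.9,0.3],
    [0,94.5,148.5,-8.9,0.3],
    [0,94.5,148.5,-8.9,0.3],
  ],
)

```text
t: 15.78
position: [0.5003, -0.2594, 0.0484]
orientation: [[0.0, 0.277, -0.961], [0.0, -0.961, -0.277], [-1.0, -0.0, -0.0]]
contact_force: [0.2, 0.2, -1.1]
opening: 0.0547
```

```bash
python3 - <<'E'
from h import *
# contact height: board underside .036 => TCP = -.0155+.032 = .0165
plan(.4995,-.2600,.0165,-74)
for n,b,k in(("scene",(200,155,300,230),7),("side",(260,170,350,250),8)):
    c=cam(n); cv2.imwrite(f"pics/{n}14.png",cv2.resize(c["im"][b[1]:b[3],b[0]:b[2]],None,fx=k,fy=k,interpolation=cv2.INTER_CUBIC))
E
```

```text
pos [ 0.5003 -0.2594  0.0484] yaw -73.9 -> shift [31.9  0.3  0.9] roll 0.1 alt -179.9 q6 2.27
```

View pics/scene14.png

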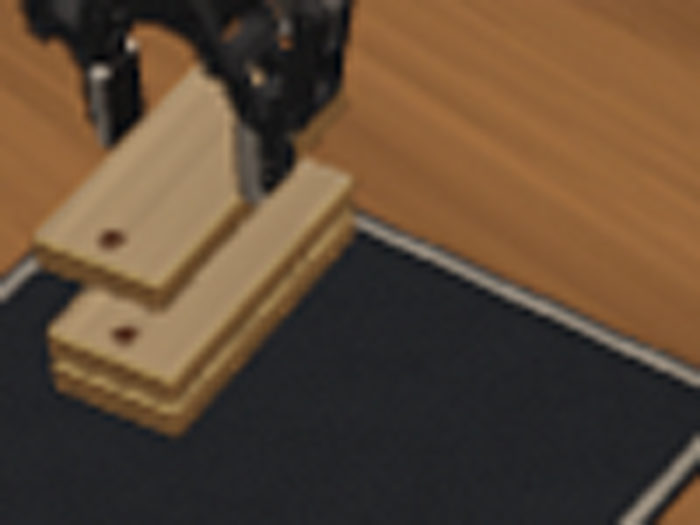

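View pics/side14.png

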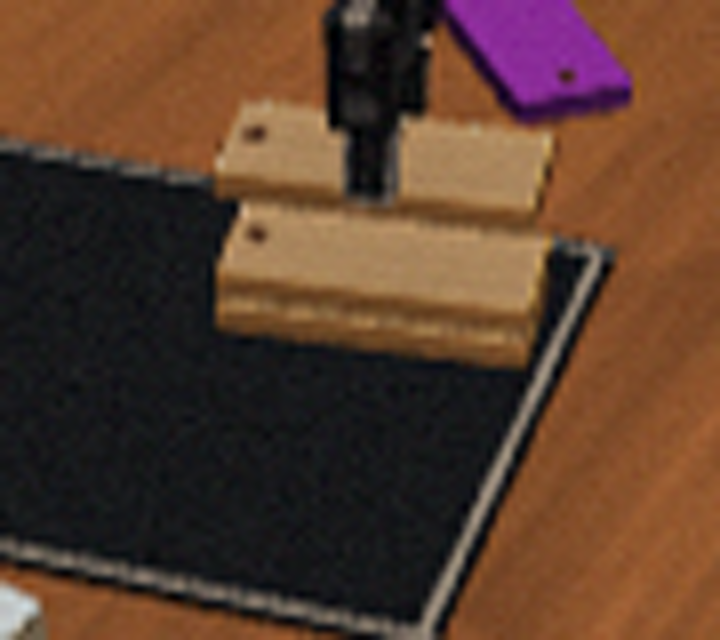

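```bash
python3 - <<'E'
from h import *
for n,o,k,lo,up in(("scene",(200,155),7,(124,335),(112,239)),("side",(260,170),8,(257,234),(254,133))):
    c=cam(n); f=lambda q:(np.array(q)+.5)/k-.5+o
    a=ray(c,f(lo),.036)[0]; b=ray(c,f(up),.036+.048)[0]
    d=b-a; L=np.array([np.cos(.279),np.sin(.279)]); W=np.array([-L[1],L[0]])
    print(n,a,b,"along",d[:2]@L*1e3,"across",d[:2]@W*1e3)
E
```

```text
scene [ 0.55064163 -0.24254948  0.036     ] [ 0.55090762 -0.24208423  0.084     ] along 0.38382292622536374 across 0.37400818044162043
side [ 0.55233365 -0.246561    0.036     ] [ 0.55408048 -0.24710394  0.084     ] along 1.5297660129835449 across -1.003010082314499
```

Offset is under 1.5 mm both ways, so I'll lower, release and squeeze flush.

>>> drive_tool(
  moves=[
    [12,0.3,0.5,0,0.3],
    [24,0.3,0.5,0,0.3],
    [30,0.3,0.5,0,0.3],
    [32.5,0.3,0.5,0,0.3],
    [32.5,0.3,0.5,0,0.3],
    [32.5,0.3,0.5,0,1],
    [32.5,0.3,0.5,0,1],
    [32.5,0.3,0.5,0,1],
    [40,0,0.5,0,1],
    [50,0,0.5,0,1],
    [52,0,0.5,0,1],
    [52,0,0.5,0,1],
  ],
)

```text
t: 17.48
position: [0.499, -0.2595, -0.0041]
orientation: [[-0.001, 0.277, -0.961], [0.001, -0.961, -0.277], [-1.0, -0.001, 0.0]]
contact_force: [-0.2, -0.4, 0.1]
opening: 0.0857
```

>>> drive_tool(
  moves=[
    [0,0,0,0,0.3],
    [0,0,0,0,0.3],
    [0,0,0,0,0.3],
    [0,0,0,0,0.3],
    [0,0,0,0,0.3],
  ],
)

```text
t: 18.1
position: [0.4993, -0.2596, -0.0038]
orientation: [[-0.0, 0.277, -0.961], [0.001, -0.961, -0.277], [-1.0, -0.001, 0.0]]
contact_force: [0.9, 1.3, 3.8]
opening: 0.0558
```

```bash
python3 - <<'E'
from h import *
for n,b,k in(("scene",(200,155,300,230),7),("side",(260,170,350,250),8)):
    c=cam(n); cv2.imwrite(f"pics/{n}15.png",cv2.resize(c["im"][b[1]:b[3],b[0]:b[2]],None,fx=k,fy=k,interpolation=cv2.INTER_CUBIC))
E
```

```text
(no output)
```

View pics/scene15.png

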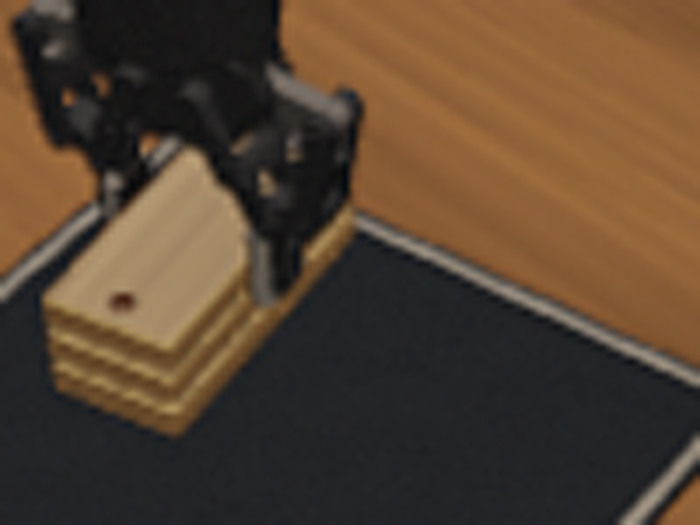

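View pics/side15.png

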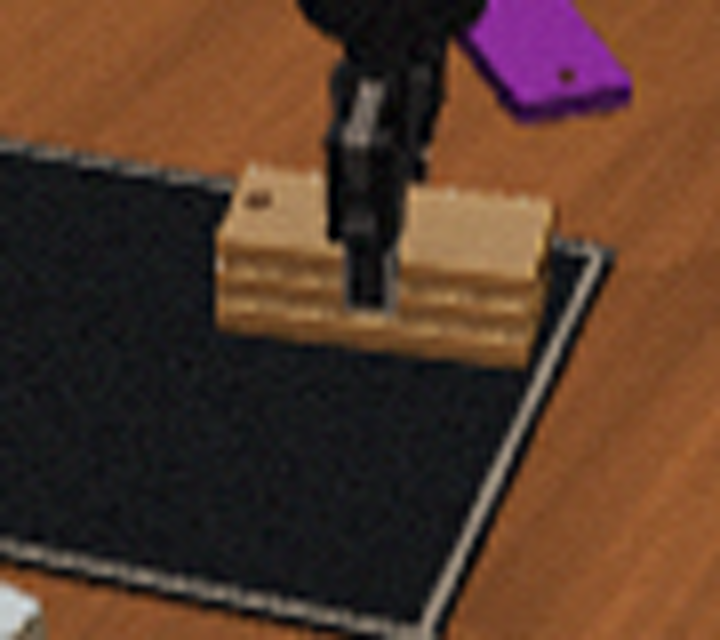

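The pile is flush. I'll release, rise and verify from above, then measure the bin.

>>> drive_tool(
  moves=[
    [0,0,0,0,1],
    [0,0,0,0,1],
    [0,0,0,0,1],
    [-30,0,0,0,1],
    [-70,0,0,0,1],
    [-110,0,0,0,1],
    [-150,0,0,0,1],
    [-150,0,0,0,1],
    [-150,0,0,0,1],
  ],
)

```text
t: 19.32
position: [0.4989, -0.2595, 0.1456]
orientation: [[-0.001, 0.277, -0.961], [0.001, -0.961, -0.277], [-1.0, -0.002, 0.001]]
contact_force: [-0.3, -0.1, -0.4]
opening: 0.0855
```

```bash
python3 - <<'E'
from h import *
out=[]
for n,b,k in(("scene",(200,155,300,230),7),("side",(260,170,350,250),8)):
    c=cam(n); cv2.imwrite(f"pics/{n}16.png",cv2.resize(c["im"][b[1]:b[3],b[0]:b[2]],None,fx=k,fy=k,interpolation=cv2.INTER_CUBIC))
    cv2.imwrite(f"pics/{n}16full.png",c["im"])
c=cam("wrist");cv2.imwrite("pics/w16.png",c["im"])
c=cam("side"); cv2.imwrite("pics/bin_side.png",cv2.resize(c["im"][215:335,130:275],None,fx=5,fy=5,interpolation=cv2.INTER_CUBIC))
c=cam("scene"); cv2.imwrite("pics/bin_scene.png",cv2.resize(c["im"][225:385,280:455],None,fx=4,fy=4,interpolation=cv2.INTER_CUBIC))
E
```

```text
(no output)
```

View pics/scene16.png

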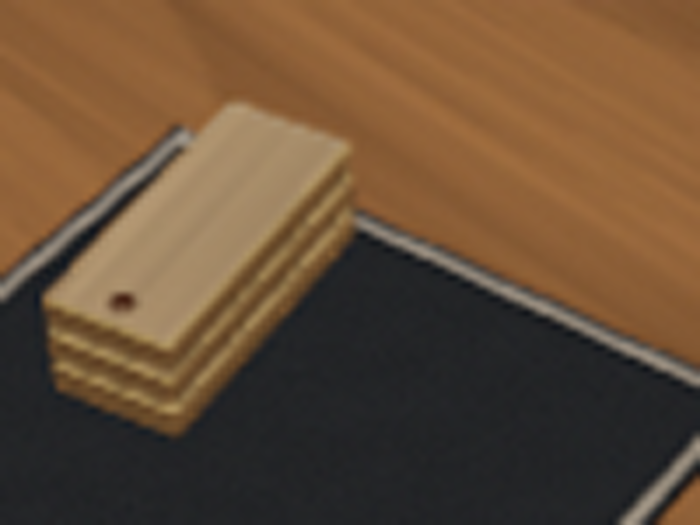

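View pics/w16.png

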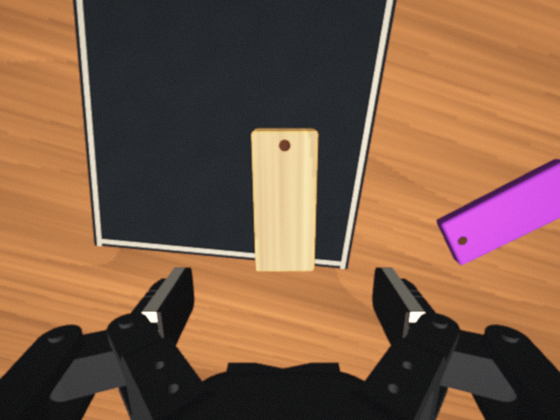

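View pics/bin_side.png

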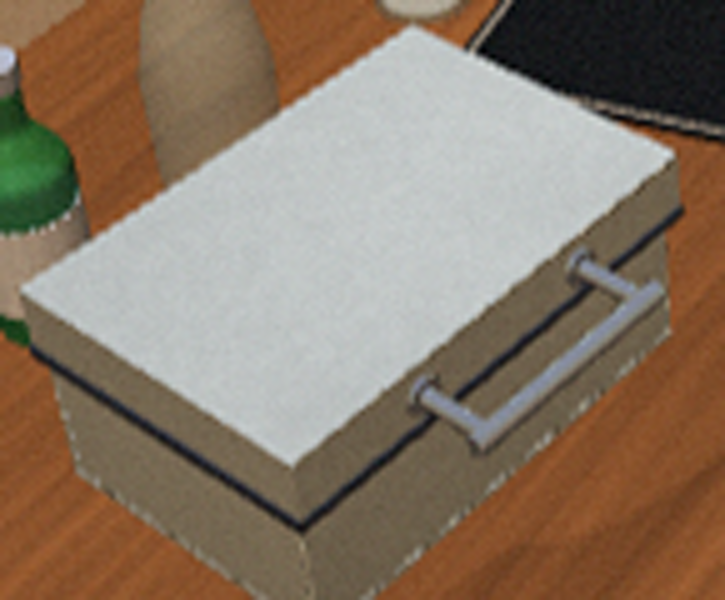

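View pics/bin_scene.png

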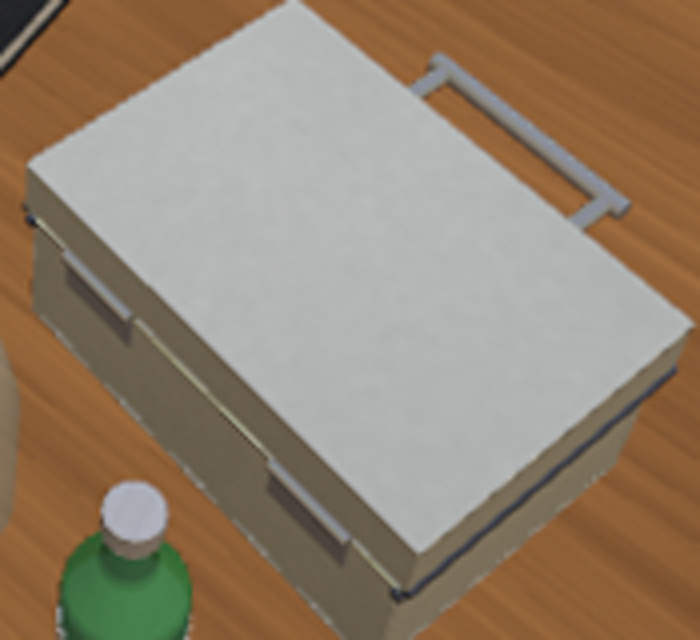

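```bash
python3 - <<'E'
from h import *
side,sc=cam("side"),cam("scene")
f=lambda q,k,o:(np.array(q)+.5)/k-.5+o
cs=ray(side,f([[22,290],[412,28],[678,152],[293,465]],5,(130,215)),.127)
cc=ray(sc,f([[415,553],[28,163],[294,0],[692,323]],4,(280,225)),.127)
hs=ray(side,f([[655,290],[483,440]],5,(130,215)),.107)
hc=ray(sc,f([[437,60],[622,207]],4,(280,225)),.107)
for C,H in((cs,hs),(cc,hc)):
    print(np.round(C[:,:2],4).tolist()); 
    BL,BR,FR,FL=C[:,:2]
    ax=((BL+BR)-(FL+FR)); ax/=np.linalg.norm(ax); print("yaw x",np.degrees(np.arctan2(ax[1],ax[0])),"depth",np.linalg.norm(BL-FL),np.linalg.norm(BR-FR),"wid",np.linalg.norm(BL-BR),np.linalg.norm(FL-FR))
    cen=C[:,:2].mean(0); 
    w=FL-FR; a2=np.degrees(np.arctan2(w[1],w[0]))-90
    print("cen",cen,"yaw2",a2,"handle mid",H[:,:2].mean(0),"len",np.linalg.norm(H[0]-H[1]),"along",(H[:,:2].mean(0)-cen)@ax)
E
```

```text
[[0.6628, 0.337], [0.6274, 0.0744], [0.4426, 0.0958], [0.4772, 0.362]]
yaw x -7.144729929016752 depth 0.18725210983610008 0.18605558671131892 wid 0.26491607550876 0.2684002417268749
cen [0.55249434 0.21732158] yaw2 -7.410740390754455 handle mid [0.418149   0.23280207] len 0.12367712942287118 along -0.13522756864971414
[[0.6634, 0.3384], [0.6269, 0.0755], [0.4433, 0.1012], [0.4774, 0.3638]]
yaw x -7.856391713115246 depth 0.18776984785928016 0.18540631025222382 wid 0.2654265897260476 0.2647880808514603
cen [0.55273633 0.21972101] yaw2 -7.403209276476844 handle mid [0.41599132 0.23717325] len 0.12616824553827682 along -0.13784704924963767
```

The pile looks square in both views. The bin is at yaw -7.5° with the hinge at about (0.646, 0.206). The handle is at (0.4175, 0.236), agreed on by both cameras to about 2–4 mm. Now over to the handle.

>>> drive_tool(
  moves=[
    [-30,-40,-5,-6,0.4],
    [-45,-90,-10,-12,0.4],
    [-45,-145,-17,-19,0.4],
    [-45,-200,-23,-26,0.4],
    [-45,-255,-30,-33,0.4],
    [-45,-310,-36,-40,0.4],
    [-45,-365,-43,-47,0.4],
    [-45,-420,-49,-54,0.4],
    [-45,-465,-55,-61,0.4],
    [-45,-499,-58.6,-66.4,0.4],
    [-45,-499,-58.6,-66.4,0.4],
    [-45,-499,-58.6,-66.4,0.4],
  ],
)

```text
t: 21.18
position: [0.4169, 0.2358, 0.191]
orientation: [[-0.002, 0.991, -0.132], [0.001, -0.132, -0.991], [-1.0, -0.002, -0.001]]
contact_force: [0.3, -0.3, -0.6]
opening: 0.0344
```

```bash
python3 - <<'E'
from h import *
c=cam("wrist");cv2.imwrite("pics/w17.png",c["im"])
np.savez("w17.npz",im=c["im"],K=c["K"],R=c["R"],p=c["p"])
print(np.round(proj(c,[[.4175,.236,.107]]),1), c["s"]["q"])
plan(.4175,.236,.12,-7.5)
for n in("scene","side"): cv2.imwrite(f"pics/{n}17.png",cam(n)["im"])
E
```

```text
[[285.3 209.2]] [ 3.78396532e-01  2.57133063e-02 -3.50626548e-01  1.19614022e+00
  1.84530551e-03  2.08111401e+00]
pos [0.417  0.2354 0.1911] yaw -7.6 -> shift [71.1  0.6 -0.6] roll -0.1 alt 179.9 q6 2.08
```

View pics/w17.png

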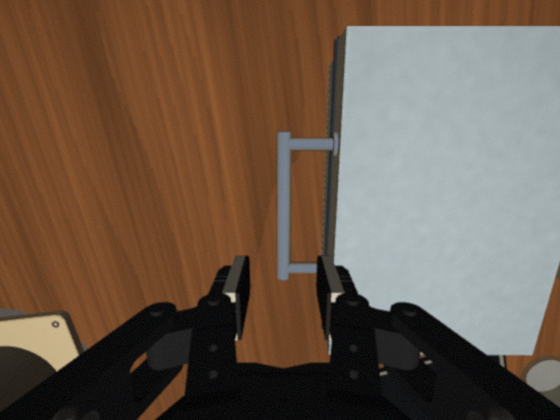

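View pics/scene17.png

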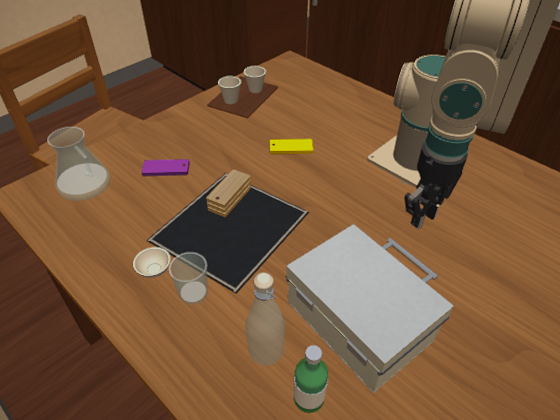

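The bar is vertical in the wrist image at u≈284, midway between the jaws at u≈240–326. Its middle is at v≈206, against 209 predicted. I'll descend.

>>> drive_tool(
  moves=[
    [30,0.5,-1,0,0.42],
    [60,0.5,-1,0,0.42],
    [80,0.5,-1,0,0.42],
    [92,0.5,-1,0,0.42],
    [97,0.5,-1,0,0.42],
    [97,0.5,-1,0,0.42],
  ],
)

```text
t: 22.08
position: [0.418, 0.2362, 0.0945]
orientation: [[-0.002, 0.991, -0.133], [0.002, -0.133, -0.991], [-1.0, -0.002, -0.001]]
contact_force: [0.0, -0.1, 1.0]
opening: 0.0357
```

```bash
python3 - <<'E'
from h import *
s=env.get_state();print(s["contact_force"],s["position"])
c=cam("wrist");cv2.imwrite("pics/w18.png",c["im"])
for n,b in(("scene",(340,180,480,300)),("side",(180,200,320,320))): cv2.imwrite(f"pics/{n}18.png",cv2.resize(cam(n)["im"][b[1]:b[3],b[0]:b[2]],None,fx=5,fy=5,interpolation=cv2.INTER_CUBIC))
E
```

```text
[ 0.0184697  -0.11234343  0.99677115] [0.41799502 0.2361822  0.09448486]
```

View pics/scene18.png

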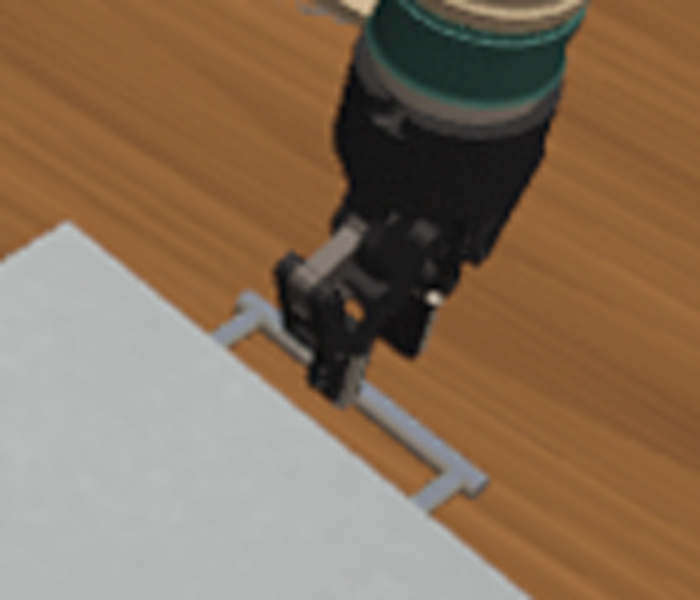

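View pics/side18.png

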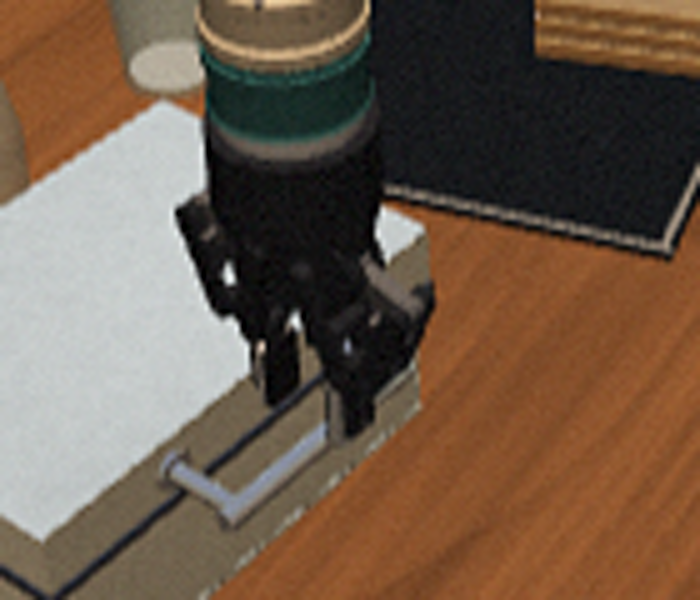

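View pics/w18.png

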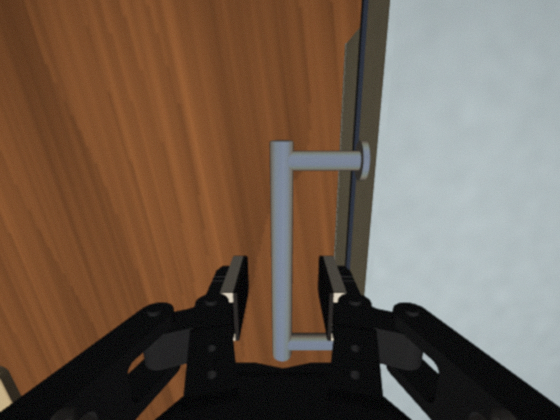

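>>> drive_tool(
  moves=[
    [6,-0.5,0,0,0.42],
    [12,-0.5,0,0,0.42],
    [18,-0.5,0,0,0.42],
    [21,-0.5,0,0,0.42],
    [21,-0.5,0,0,0.42],
  ],
)

```text
t: 22.85
position: [0.4176, 0.2366, 0.0736]
orientation: [[-0.001, 0.991, -0.133], [0.002, -0.133, -0.991], [-1.0, -0.001, -0.002]]
contact_force: [-0.3, 0.1, 0.1]
opening: 0.0358
```

```bash
python3 - <<'E'
from h import *
s=env.get_state();print(s["contact_force"],s["position"])
for n,b in(("scene",(340,180,480,300)),("side",(180,200,320,320))): cv2.imwrite(f"pics/{n}19.png",cv2.resize(cam(n)["im"][b[1]:b[3],b[0]:b[2]],None,fx=5,fy=5,interpolation=cv2.INTER_CUBIC))
E
```

```text
[-0.30331583  0.12355928  0.13026993] [0.41757963 0.23657516 0.07361818]
```

View pics/scene19.png

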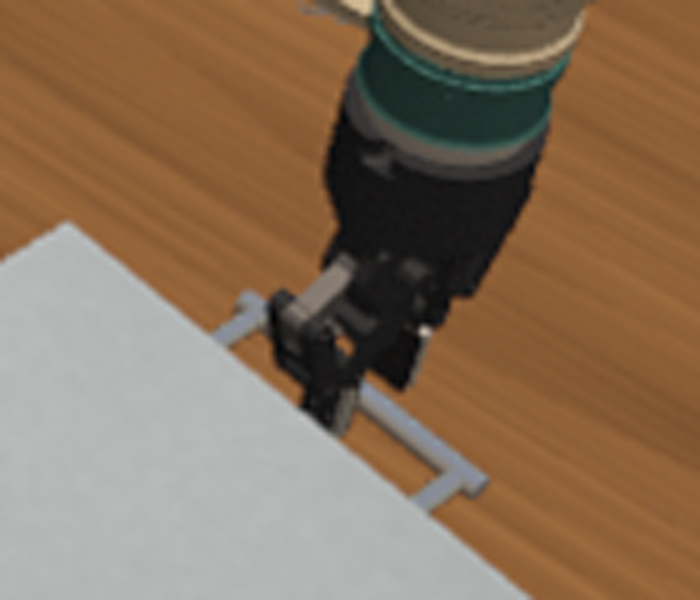

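View pics/side19.png

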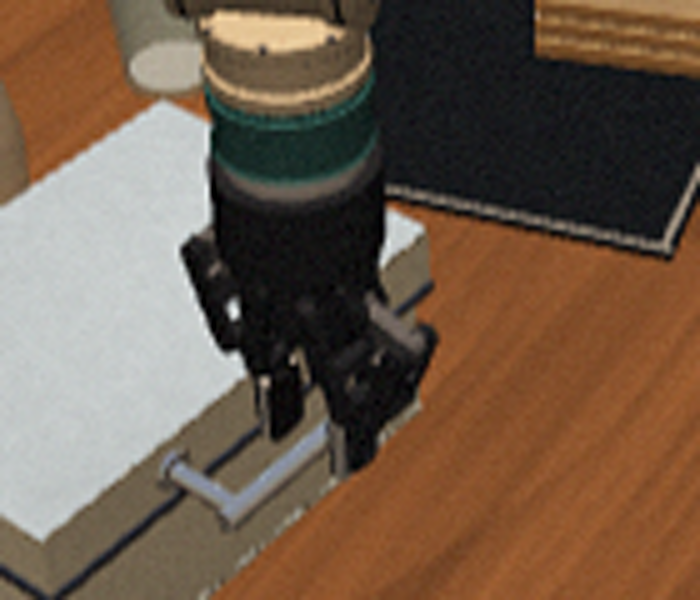

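>>> drive_tool(
  moves=[
    [0,0,0,0,0],
    [0,0,0,0,0],
    [0,0,0,0,0],
    [0,0,0,0,0],
    [0,0,0,0,0],
  ],
  squeeze=35,
)

```text
t: 23.58
position: [0.4173, 0.2369, 0.0744]
orientation: [[-0.001, 0.991, -0.133], [0.003, -0.133, -0.991], [-1.0, -0.002, -0.003]]
contact_force: [-4.1, 0.5, 6.8]
opening: 0.0102
```

```bash
python3 - <<'E'
from h import *
s=env.get_state();p=s["position"];R=s["orientation"];print(s["contact_force"],p,s["opening"])
# path: world handle shift in tool axes
for th in np.radians([3,6,10,14,18,22,26,30,34,38,42,46,50,54,58,62,66,69,72,74]):
    f=.230*np.cos(th)-.020*np.sin(th)-.230; u=.230*np.sin(th)+.020*np.cos(th)-.020
    ax=np.array([.9914,-.1305,0]); d=-f*ax+np.array([0,0,u]); print(round(np.degrees(th)),np.round(R.T@d*1000,1).tolist())
E
```

```text
[-4.12760849  0.45785024  6.81499481] [0.41734501 0.23694105 0.07437025] 0.010168544100965052
3 [-12.0, 1.3, -0.0]
6 [-23.9, 3.3, -0.1]
10 [-39.6, 6.9, -0.1]
14 [-55.1, 11.6, -0.2]
18 [-70.1, 17.3, -0.2]
22 [-84.7, 24.1, -0.3]
26 [-98.9, 31.9, -0.3]
30 [-112.4, 40.6, -0.4]
34 [-125.3, 50.3, -0.4]
38 [-137.5, 60.8, -0.5]
42 [-148.9, 72.2, -0.5]
46 [-159.5, 84.3, -0.6]
50 [-169.2, 97.2, -0.6]
54 [-178.0, 110.7, -0.7]
58 [-185.9, 124.7, -0.8]
62 [-192.7, 139.3, -0.8]
66 [-198.5, 154.4, -0.8]
69 [-202.2, 165.9, -0.9]
72 [-205.2, 177.6, -0.9]
74 [-206.9, 185.5, -0.9]
```

Bar gripped, opening 10 mm. I'll lift along the handle's arc, first to about 14°.

>>> drive_tool(
  moves=[
    [-6,0.5,0,0,0],
    [-12,1.3,0,0,0],
    [-24,3.3,0,0,0],
    [-39.6,6.9,0,0,0],
    [-55,11.6,0,0,0],
    [-55,11.6,0,0,0],
    [-55,11.6,0,0,0],
  ],
)

```text
t: 24.45
position: [0.4283, 0.2355, 0.1293]
orientation: [[-0.002, 0.991, -0.133], [0.003, -0.133, -0.991], [-1.0, -0.003, -0.003]]
contact_force: [-4.0, 3.8, -2.8]
opening: 0.0103
```

```bash
python3 - <<'E'
from h import *
s=env.get_state();p=s["position"];print(s["contact_force"],p,s["opening"])
c=cam("side"); cv2.imwrite("pics/d20.png",c["im"])
E
```

```text
[-4.0111932   3.81331736 -2.81530179] [0.42830992 0.23545595 0.12925399] 0.010320792654616634
```

View pics/d20.png

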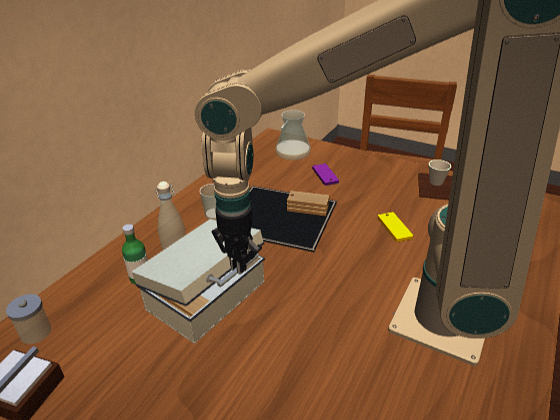

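>>> drive_tool(
  moves=[
    [-15,5.7,0,0,0],
    [-29.7,12.5,0,0,0],
    [-44,20.3,0,0,0],
    [-57.4,29,0,0,0],
    [-70.3,38.7,0,0,0],
    [-82.5,49.2,0,0,0],
    [-94,60.6,0,0,0],
    [-104.5,72.7,0,0,0],
    [-114.2,85.6,0,0,0],
    [-114.2,85.6,0,0,0],
    [-114.2,85.6,0,0,0],
  ],
)

```text
t: 25.88
position: [0.5124, 0.2243, 0.2469]
orientation: [[-0.003, 0.991, -0.132], [0.005, -0.132, -0.991], [-1.0, -0.004, -0.005]]
contact_force: [-10.8, 2.2, 12.2]
opening: 0.01
```

```bash
python3 - <<'E'
from h import *
s=env.get_state();p=s["position"];print(s["contact_force"],p,s["opening"])
c=cam("side"); cv2.imwrite("pics/d21.png",c["im"])
h0=np.array([.4173,.2369,.0744]);hinge=np.array([.6458,.2062])
bar=p+[0,0,.107-.0744]; f=(hinge-bar[:2])@[.9914,-.1305]; u=bar[2]-.087
print("theta deg from pose",np.degrees(np.arctan2(u,f)-np.arctan2(.02,.23)),"r",np.hypot(f,u))
E
```

```text
[-10.77418488   2.20844415  12.23472712] [0.51235079 0.22427186 0.2469244 ] 0.010011252978101537
theta deg from pose 50.059646685172375 r 0.23494454417815952
```

View pics/d21.png

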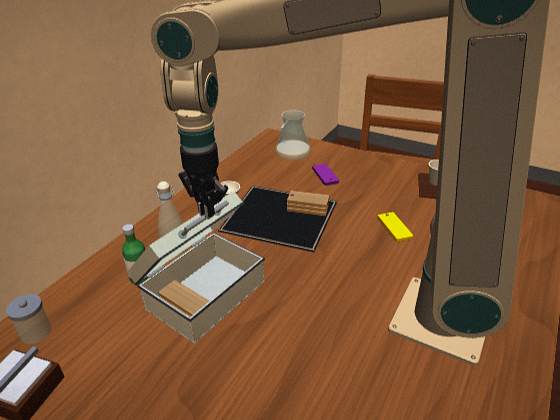

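>>> drive_tool(
  moves=[
    [-5,6.5,0,0,0],
    [-9,13.2,0,0,0],
    [-13.5,20,0,0,0],
    [-17.5,27,0,0,0],
    [-21,34,0,0,0],
    [-24.5,41.5,0,0,0],
    [-27.5,49,0,0,0],
    [-30.5,56.5,0,0,0],
    [-30.5,56.5,0,0,0],
    [-30.5,56.5,0,0,0],
  ],
)

```text
t: 27.18
position: [0.5695, 0.2166, 0.2786]
orientation: [[-0.001, 0.991, -0.132], [0.006, -0.132, -0.991], [-1.0, -0.001, -0.006]]
contact_force: [-3.0, 2.8, 6.8]
opening: 0.0096
```

```bash
cat >> h.py <<'E'
def lidpose():
    s=env.get_state();p=s["position"];hinge=np.array([.6458,.2062])
    bar=p+[0,0,.107-.0744]; f=(hinge-bar[:2])@[.9914,-.1305]; u=bar[2]-.087
    print("F",np.round(s["contact_force"],1),"p",np.round(p,4),"op",s["opening"],"theta",np.degrees(np.arctan2(u,f)-np.arctan2(.02,.23)),"r",np.hypot(f,u))
E
python3 - <<'E'
from h import *
lidpose()
for n in("side","scene"): cv2.imwrite(f"pics/{n}22.png",cam(n)["im"])
E
```

```text
F [-3.   2.8  6.8] p [0.5695 0.2166 0.2786] op 0.009575822612166385 theta 66.0770848296622 r 0.2370954436944459
```

View pics/scene22.png

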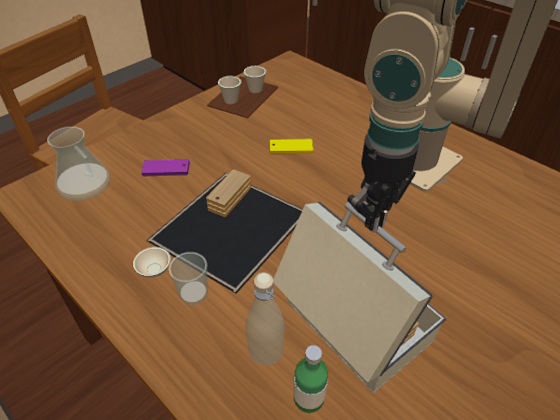

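View pics/side22.png

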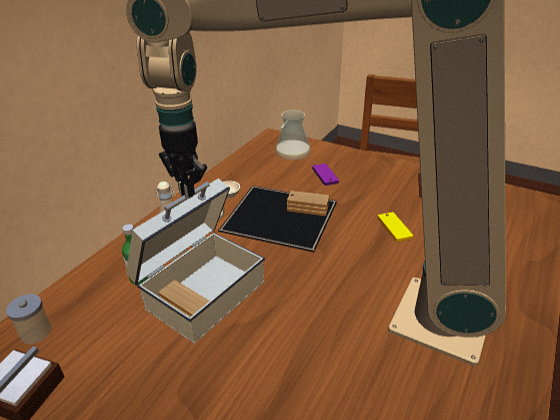

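>>> drive_tool(
  moves=[
    [-1.5,5,0,0,0],
    [-3,10,0,0,0],
    [-4,15,0,0,0],
    [-5,20,0,0,0],
    [-5.5,25,0,0,0],
    [-6,29.5,0,0,0],
    [-6,29.5,0,0,0],
    [-6,29.5,0,0,0],
    [-6,29.5,0,0,0],
  ],
)

```text
t: 28.4
position: [0.6007, 0.2125, 0.2878]
orientation: [[0.005, 0.991, -0.132], [0.006, -0.132, -0.991], [-1.0, 0.004, -0.006]]
contact_force: [-2.8, 1.9, 11.4]
opening: 0.0088
```

```bash
python3 - <<'E'
from h import *
lidpose()
for n,b in(("side",(110,160,280,340)),("scene",(230,170,460,400))): 
    c=cam(n); cv2.imwrite(f"pics/{n}23.png",cv2.resize(c["im"][b[1]:b[3],b[0]:b[2]],None,fx=4 if n=="side" else 3,fy=3.3 if n=="side" else 2.6,interpolation=cv2.INTER_CUBIC))
    cv2.imwrite(f"pics/{n}23full.png",c["im"])
lidpose()
E
```

```text
F [-2.8  1.9 11.4] p [0.6007 0.2125 0.2878] op 0.008842882672020044 theta 73.98414705441617 r 0.23784440130770967
F [-2.8  2.1 11.8] p [0.6007 0.2125 0.2879] op 0.009127786402802112 theta 73.98660152808289 r 0.2378677857599651
```

View pics/scene23.png

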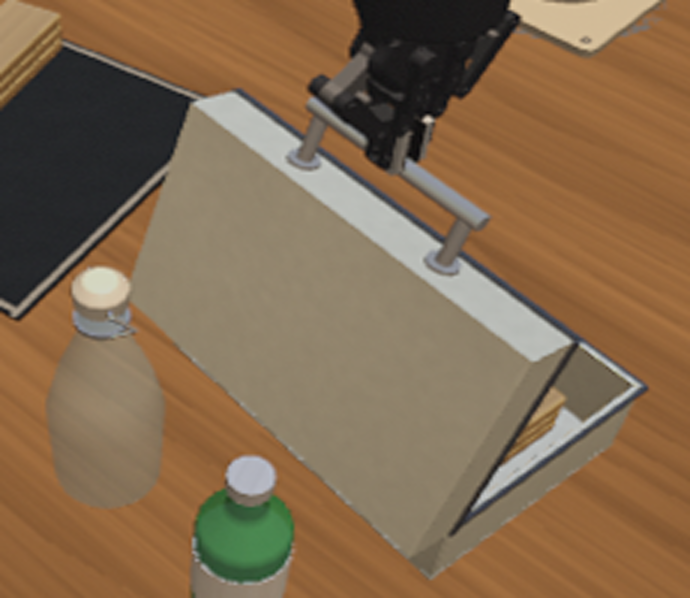

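View pics/side23.png

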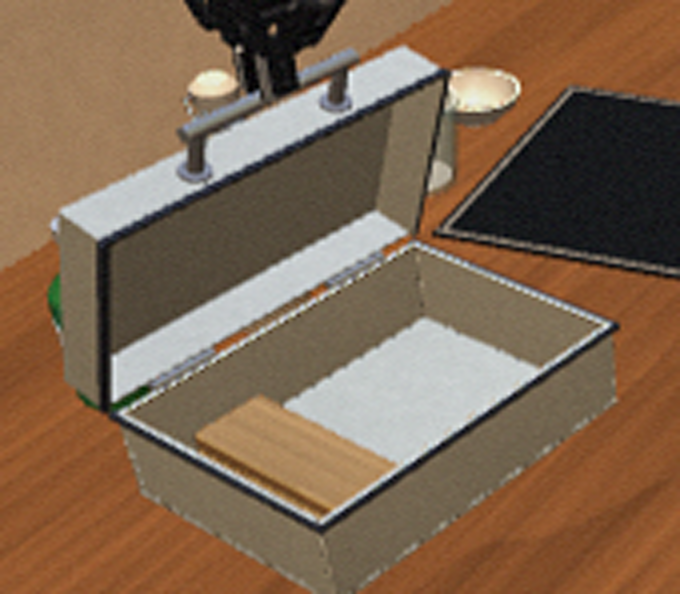

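```bash
python3 - <<'E'
from h import *
from scipy.optimize import minimize_scalar
ax=np.array([.9914,-.1305]);ay=np.array([.1305,.9914]);hinge=np.array([.6458,.2062])
obs={"scene":[(334,209.6),(391,253.5)],"side":[(198.3,177.3),(156.8,200.9)]}
for n in obs:
    c=cam(n)
    def P(th):
        f=.230*np.cos(th)-.020*np.sin(th);u=.230*np.sin(th)+.020*np.cos(th)+.087
        return proj(c,[[*(hinge-f*ax+s*.065*ay),u] for s in(-1,1)])
    r=minimize_scalar(lambda t:((P(t)-obs[n])**2).sum(),bounds=(.8,1.7),method="bounded")
    print(n,r.x,np.degrees(r.x),r.fun,np.round(P(r.x),1).tolist())
E
```

```text
scene 1.2746273128480072 73.03076547829203 3.4795174950666534 [[333.9, 208.3], [391.2, 254.8]]
side 1.2776221466814115 73.20235681728907 1.4194204079814643 [[198.5, 177.3], [156.0, 201.8]]
```

Handle fits give 1.275 and 1.278 rad from the two cameras, inside 1.29 ± 0.10. I'll hold briefly, check for stillness, and check the pile and the other objects.

>>> drive_tool(
  moves=[
    [0,0,0,0,0],
    [0,0,0,0,0],
    [0,0,0,0,0],
    [0,0,0,0,0],
    [0,0,0,0,0],
  ],
)

```text
t: 29.22
position: [0.6015, 0.2124, 0.2884]
orientation: [[0.007, 0.991, -0.132], [0.006, -0.133, -0.991], [-1.0, 0.006, -0.007]]
contact_force: [-1.2, 2.4, 4.8]
opening: 0.009
```

```bash
python3 - <<'E'
from h import *
lidpose(); print(np.abs(env.get_state()["qvel"]).max())
c=cam("scene"); cv2.imwrite("pics/scene24.png",c["im"]); a=cv2.imread("pics/scene23full.png")
print("diff",np.abs(a.astype(int)-c["im"]).mean())
b=cv2.imread("pics/scene16full.png")
print("pile change",np.abs(b.astype(int)-c["im"])[155:230,190:300].mean(),"glass/bowl/bottles",np.abs(b.astype(int)-c["im"])[240:310,130:215].mean(),np.abs(b.astype(int)-c["im"])[345:410,295:330].mean())
E
```

```text
F [-1.2  2.4  4.8] p [0.6015 0.2124 0.2884] op 0.008965231147675485 theta 74.2112284788964 r 0.23828075406803867
0.0008230605484231848
diff 0.8541227324263039
pile change 6.216363636363637 glass/bowl/bottles 5.320728291316526 5.217875457875458
```

View pics/scene24.png

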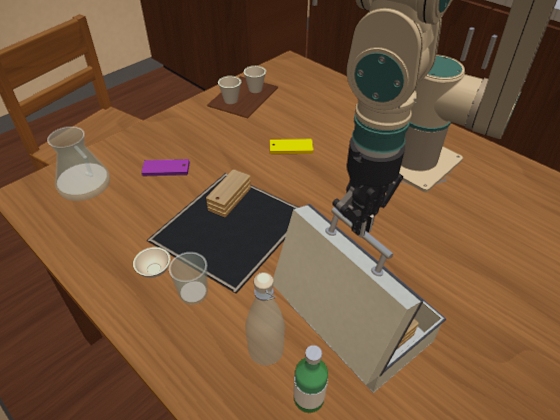

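The pile at (228,193), the glass, the bowl and both bottles are where they were, and the lid is still. I'll hand in.

```bash
python3 - <<'E'
from cell import env
print(env.finish_job()); print(env.get_state()["t"])
E
```

```text
the job is handed in; nothing more can be done
None
the job is handed in; nothing more can be done
```

The three boards are in one flush pile on the mat, and the arm is holding the bin lid by its handle at its balance point. I handed the job in at about 29 s of the 64 s; no verdict is reported.

- **Pile:** I stacked two boards onto the third at about (0.499, -0.260), 16°, and squeezed each layer flush with the jaws. The last close views showed all edges aligned. The third board was within about 1.5 mm of the pile just before I lowered it. I did not measure the finished pile numerically.
- **Lid:** Before the final hold, fitting the handle in the two fixed cameras gave 1.275 and 1.278 rad, against 1.29 ± 0.10. During the hold the wrist pose gave about 74.2° (1.295 rad), joint speeds were below 0.001 rad/s, and the outside force on the tool was about 5 N.
- **Everything else:** The bottles, glass, bowl and both coloured look-alikes appeared unmoved in the last picture.

**What disagreed:**
- **Fingertip offset:** The fingertips stood about 20–34 mm farther back along the tool than the stated 11 mm ahead of the TCP. My first grasp therefore closed in the air above a board, without moving it, and I corrected the heights from the cameras.
- **Handle radius:** The handle's distance from the hinge, worked out from the wrist pose, came to 238 mm instead of 231 mm. I put that down to a few millimetres of grip or hinge-estimate error.

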